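# Put the reamer away and latch its case

### The job

Put the long reamer, the one that sticks out of the compartment tray, back in its open steel case: lay it gently lengthwise in the two V rests, shut the lid, hook the latch's wire bail over the keeper on the lid's front, and press the latch lever down past centre until it lies flat against the case. Leave the other tools and things on the bench where they are.

Things in the scene. Friction and masses are not known exactly. Their poses are not given: they have to be found in the camera images.
- reamer: Loose steel reamer, 168 mm long, 0.36 kg, sticks out of the tray's open front by 40 mm, shank first. Origin on its axis; +x to the fluted nose. Along x in mm: square tang 14 wide -85..-67 (flats along body y, z), shank 16 dia. -67..+17 with a 22.6 dia. collar -29..-17, four flutes 24 over the tips +17..+83. Plain neck -17..+17. Lying flat its axis is 11 mm up; it does not roll
- tray: Fixed steel compartment tray, 130 mm deep (x), 148 wide (y), origin at the centre of its underside; front open at x = -65 mm, towards the robot. Floor 20 mm above the bench; four slots along x, 32 mm wide, at y = -54, -18, 18, 54 mm, between 4 mm walls 58 mm high (back wall 65): tools in it can be taken only by what sticks out
- case: Fixed grey steel case, origin at the centre of its underside: 108 mm deep (x), 200 long (y), box 90 high, walls 4; front (latch) faces -x. Inside floor 20 mm above the bench. Two V rests (90 degree V, running along y, each 18 mm wide, at y = 43 and -43, x = 0; V bottom 52, V top 70 mm above the bench, mouth 37 wide). Between the rests there is finger room, 68 mm in y
- rests (a point): Where the reamer's origin comes to lie in the V rests: case frame x = 0, y = 0, z = 66 mm, axes as the case. The reamer lies along y, nose either way; it may be up to 12 mm off along y
- lid (a joint): Hinge of the case lid, rad: 0 = shut, starts standing open at 1.6 to 1.85; friction hinge (0.28 N m), stays where it is left
- lid_hinge (a point): Lid hinge axis (along the case's y), at the case's back top edge: case frame x = +54 mm, z = 90 mm
- lid_edge (a point): Middle of the lid's free front top edge, 108 mm from the hinge. The lid is a 108 x 200 mm pan 22 mm deep: shut, it sits above the hinge height, its flat top 22 mm above the hinge; open, that outer face looks away from the robot
- keeper (a point): Seat of the bail's crossbar in the keeper, a steel block 26 mm wide (y) standing 28 mm out from the lid front (lid open: up to 225 mm above the bench); axes as the lid (= case when shut). Shut, it is 17 mm in front of the case's front face and 100 mm above the bench. Its groove along y is 10.5 mm wide (x from -6 to +4.5), open upwards; the lip in front ends 2 mm above this point, the back stop 7 mm above
- lever (a joint): Latch lever, rad: 0 = home, hanging flat along the case front; starts part open; grows as it swings out and up (1.57 = level, away from the case) to 2.6; stays where left (0.022 N m). With the bail hooked it stands near 1.05 when slack and needs about 3 N at its tip to go down; past centre at 0.35, then it snaps home
- lever_pivot (a point): Lever pivot axis (along y): case frame x = -71 mm (17 mm in front of the front face), z = 64 mm, straight below the hooked bar by 36 mm
- lever_tip (a point): Flared free end of the lever, 57 mm from the pivot; the lever is a 22 mm wide, 3 mm thick plate whose outer face is 7 mm off the pivot line
- bail (a joint): Bail hinge on the lever, rad. Bail angle outward from straight up = bail - lever (0 = up, 1.57 = level, pointing away from the case); stays where left (0.012 N m)
- bail_pivot (a point): Bail's hinge axis on the lever (along y), 16 mm from the lever pivot, moves with the lever: from the lever pivot, at (lever - 0.35) rad outward from straight down
- bail_bar (a point): Middle of the bail's crossbar, 49.3 mm from the bail pivot. The bail is a loop of 5 mm round wire, 43 mm over its two side arms, which straddle lever and keeper (33 mm between them); it can be pinched across the arms. Springy lengthwise (16 N/mm): stretched 2 mm when latched
- drill: Bystander: short fluted drill 113 mm long, 18 mm shank, inside a tray slot, not sticking out; origin on its axis, 83 mm from its nose
- mill: Bystander: end mill on a stub arbor, 110 mm long, 27 mm head, inside a tray slot, not sticking out; origin on its axis, 83 mm from its nose
- oiler: Bystander: loose bench oil can, 60 mm dia., 72 mm high body, thin spout to 108 mm; origin at the centre of its underside
- vblock: Bystander: loose steel V-block standing on the bench in front of the robot, 60 x 46 x 44 mm; origin at the centre of its underside
Not all that is in view belongs to the job. What is shaped like the reamer but green is not meant. Leave any red look-alike of the case alone.

How it is judged:
On the way, in this order (a step that is already met when the one before it is completed fails the run):
1. the reamer lies in the two V rests of the case (x of reamer in the frame of rests between -0.008 and 0.008 m and y of reamer in the frame of rests between -0.016 and 0.016 m and z of reamer in the frame of rests between -0.005 and 0.006 m and angle between the x axis of reamer and the y axis of case, either way round below 0.12 rad and contact force between the fingers and reamer below 0.1 N), for 0.2 s.
2. the lid is shut (x of reamer in the frame of rests between -0.008 and 0.008 m and y of reamer in the frame of rests between -0.016 and 0.016 m and z of reamer in the frame of rests between -0.005 and 0.006 m and angle between the x axis of reamer and the y axis of case, either way round below 0.12 rad and value of joint lid below 0.03 rad), for 0.2 s.
3. the bail's crossbar lies in the keeper's groove (value of joint lid below 0.03 rad and x of bail_bar in the frame of keeper between -0.005 and 0.005 m and z of bail_bar in the frame of keeper between -0.005 and 0.0035 m), for 0.2 s.
At the end, for the whole second after the job is handed in: Reamer along the case in its V rests (origin within 8 mm across, 16 mm along, 5 mm in height of the rests point, axis within 0.12 rad), lid shut (under 0.03 rad), bail bar in the keeper groove (within 5 mm across, at most 3.5 mm above its seat), lever home (under 0.08 rad) (all of step 3 and x of reamer in the frame of rests between -0.008 and 0.008 m and y of reamer in the frame of rests between -0.016 and 0.016 m and z of reamer in the frame of rests between -0.005 and 0.006 m and angle between the x axis of reamer and the y axis of case, either way round below 0.12 rad and value of joint lever below 0.08 rad); the robot touches nothing.
It fails at once if the drill is moved more than 25 mm (distance of drill from where it was at the start of the episode above 0.025 m).
It fails at once if the mill is moved more than 25 mm (distance of mill from where it was at the start of the episode above 0.025 m).
It fails at once if the oiler is moved more than 25 mm (distance of oiler from where it was at the start of the episode above 0.025 m).
It fails at once if the vblock is moved more than 25 mm (distance of vblock from where it was at the start of the episode above 0.025 m).
It fails at once if the reamer is dropped or driven hard into the case (over 80 N) (contact force between reamer and case above 80 N).
It also fails if it takes over 72 s, if anything falls off the work surface, if the arm or the gripper's body presses on something with over 40 N, if the wrist force passes 120 N, or if a joint passes its speed limit or range.

### The arm

A 6-joint arm with a two-finger parallel gripper is mounted at the origin on the work surface. World frame = base frame: x ahead of the robot, y to its left, z up, the work surface at z = 0. Lengths are in m, angles in rad, forces in N, time in s.
With the tool pointing down it reaches from about 0.225 to 0.725 m from the base axis. Payload 3.1 kg.
Tool frame: the origin (TCP) lies between the finger pads; the fingertips stand 14 mm ahead of it and the grasp point (between the pads) lies 5 mm behind it; z points along the fingers, y is the direction in which the jaws open and shut (so a half turn about z gives the same grasp; the last joint's range is limited). The gripper opens to 85 mm and grips with 20 to 120 N. Pads are 22 mm wide; open, the fingers measure 114 mm over their backs; the gripper's body (76 mm by 85 mm) begins 54 mm behind the grasp point. The pads swing forward as they close: fully open they stand 13 mm farther back than shut.
Start: joints at [1.1, 0.048, 0.099, 1.622, 0, 1.443], TCP at [0.176, 0.494, 0.219] pointing down, gripper open.
Joint ranges: [-2.91, 2.91], [-0.99, 1.94], [-1.21, 1.42], [-2.12, 2.29], [-1.49, 1.47], [-3.14, 3.14]. Speed limits (rad/s): [2.79, 2.79, 3.14, 3.14, 3.14, 3.14].

### API

Orientations are given as a unit quaternion [w, x, y, z].
In Python, from bench import arm gives the robot as it stands.
- The arm moves only by the tool drive_tool, never from a script. Its argument "series" is a list of rows, each an object with "claw": the opening, from -1 (shut) to 1 (fully open), so that 0 is half open; "slide": the shift along the tool's x, y, z normalised to -1 to 1, where 1 is 200 mm, a list of three; "rot": the turn, a rotation vector about the tool's x, y, z normalised to -1 to 1, where 1 is pi rad, a list of three. A call has 1 to 10 rows; each row is the pose to reach, as a shift and turn from the pose commanded when the call began, along the tool's axes at that moment, turning the shorter way round; what a row does not reach only later rows make up. A row lasts 1/10 s, in which the tool goes at most 50 mm and 8.59 degrees, less where a joint would pass 70% of its speed; a pose out of reach is approached as far as the arm can. A call with a number of a shift or a turn outside -1 to 1 is refused whole. A call with a gripper value outside its range is refused whole. The fingers move at their own pace and stop on an object; "grip_force" is the grip in N (left out, the last holds). Time passes only in rows, so rows that repeat a pose let the fingers close. It gives the time, the measured TCP pose, the force and the opening at its end, in the units of the state.
- arm.state(): the state, without advancing time (a new reading comes with each control period).
- arm.read_camera(name): name is "side" or "top"; returns a dict with "frame" (420x560x3 uint8, red, green, blue), "camera_matrix" (3x3 intrinsics, pixels), "origin" and "attitude" of the camera in the world. Camera axes: x right, y down, z forward; pixel columns grow to the right and rows downward; lengths in m; the calibration is good to about 2 mm. A picture is of the moment at which its call begins. There is no depth.
- arm.close_job(): hands the job in, once; it reports no verdict.
The state is a dict: "clock": time; "q": joint angles; "joint_vel": joint speeds; "joint_efforts": joint torques, N m; "eef_pos": TCP position; "tcp_rot": TCP orientation; "wrist_force": force on the tool from outside, world axes, zero at the start; "moment": the same for the moment, N m; "grip_width": finger opening in m.
Only numpy, scipy, OpenCV 4.12 (cv2) and the standard library are available. Lean on these libraries where they do the work, as an engineer would, in place of code of your own. Each camera call takes 0.05 s, during which the arm holds its last target.

## Working session

There is one attempt and no reset: what is moved stays moved. The work goes in short steps, Python scripts to look and compute and a tool call to move; the robot and the scene stay as the last step left them, time stands still between calls to the robot, and variables do not carry over. Pictures are saved under pics/ and viewed, and the job is handed in when it is done.

Besides the shell and the picture viewer there is one more tool, called after ">>>" as a command line: name --argument value ..., lists and objects as JSON in quotes. drive_tool: Moves the arm, as the interface text tells. Its arguments: {"type":"object","properties":{"series":{"type":"array"},"grip_force":{"type":"number"}},"required":["series"]}

```bash
ls; mkdir -p pics; python3 - <<'E'
from bench import arm
import cv2
print(arm.state())
for n in("side","top"):
    c=arm.read_camera(n); cv2.imwrite(f"pics/{n}0.png",c["frame"][:,:,::-1]); print(n,c["camera_matrix"],c["origin"],c["attitude"])
E
```

```text
pics
{'clock': 0.0, 'q': array([ 1.10021501e+00,  4.87108028e-02,  9.76024386e-02,  1.62198075e+00,
       -9.54951096e-06,  1.44301445e+00]), 'joint_vel': array([-1.13990875e-03, -1.33388005e-03, -2.23313890e-04, -4.40767388e-05,
        1.70138926e-03,  1.18642090e-04]), 'joint_efforts': array([ 2.15018889e-05, -3.38780594e+01,  3.20015717e+01,  2.03165563e-02,
       -1.39652834e-04, -1.31357538e-07]), 'eef_pos': array([0.17618422, 0.4938873 , 0.21774026]), 'tcp_rot': array([-3.33322783e-04,  1.70561611e-01,  9.85346346e-01, -1.09687383e-03]), 'wrist_force': array([ 1.00808441, -0.28292557,  1.10903042]), 'moment': array([-0.05751301,  0.03770034,  0.00926659]), 'grip_width': 0.08557700852925405}
side [[452.1153824    0.         279.17931358]
 [  0.         452.1153824  202.21260595]
 [  0.           0.           1.        ]] [ 0.21921047 -1.09922074  0.83095535] [-0.46674947  0.87783744 -0.0956834   0.04889825]
top [[415.04141923   0.         275.11328759]
 [  0.         415.04141923 211.83871417]
 [  0.           0.           1.        ]] [ 0.39438209 -0.00134701  1.15025673] [ 0.0240919  -0.70545242  0.70800678 -0.02197409]
```

View pics/side0.png

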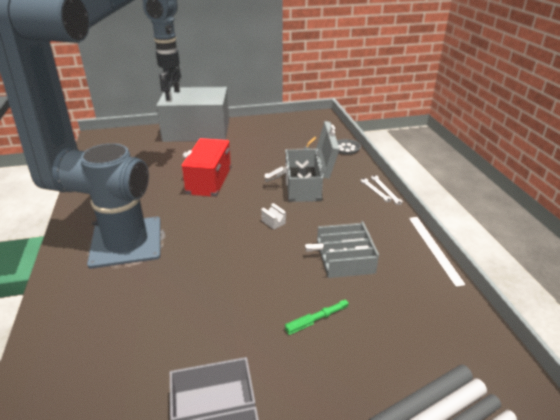

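View pics/top0.png

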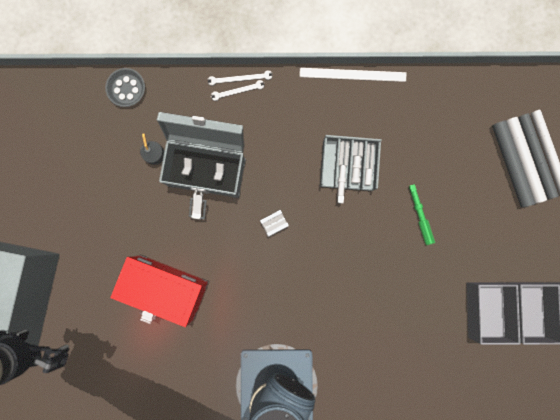

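The top view shows the open grey case at about (202,160) with the latch at (197,205). The tray is at (350,163), with the reamer shank protruding at (341,200). The V-block is at (274,223), the oiler at (151,152), and the red case and green look-alike are clear of the work. Next I'll zoom in.

```bash
cat > h.py <<'E'
import numpy as np, cv2
from scipy.spatial.transform import Rotation as R
def q2R(q): return R.from_quat([q[1],q[2],q[3],q[0]]).as_matrix()
C={'side':(np.array([[452.1153824,0,279.17931358],[0,452.1153824,202.21260595],[0,0,1]]),np.array([0.21921047,-1.09922074,0.83095535]),q2R([-0.46674947,0.87783744,-0.0956834,0.04889825])),
'top':(np.array([[415.04141923,0,275.11328759],[0,415.04141923,211.83871417],[0,0,1]]),np.array([0.39438209,-0.00134701,1.15025673]),q2R([0.0240919,-0.70545242,0.70800678,-0.02197409]))}
def ray(n,u,v):
    K,o,A=C[n]; d=A@np.linalg.solve(K,[u,v,1.]); return o,d/np.linalg.norm(d)
def onz(n,u,v,z):
    o,d=ray(n,u,v); return o+d*(z-o[2])/d[2]
def tri(a,b):
    o1,d1=ray('side',*a);o2,d2=ray('top',*b)
    M=np.stack([d1,-d2],1); s=np.linalg.lstsq(M,o2-o1,rcond=None)[0]
    p,q=o1+s[0]*d1,o2+s[1]*d2; return (p+q)/2,np.linalg.norm(p-q)
def proj(n,p):
    K,o,A=C[n]; c=K@(A.T@(np.asarray(p,float)-o)); return c[:2]/c[2]
def crop(f,x0,y0,x1,y1,s,name,grid=20):
    im=cv2.resize(f[y0:y1,x0:x1,::-1],None,fx=s,fy=s,interpolation=cv2.INTER_CUBIC)
    for x in range((x0//grid+1)*grid,x1,grid):
        cv2.putText(im,str(x),((x-x0)*s,10),0,.35,(0,255,255),1); cv2.line(im,((x-x0)*s,12),((x-x0)*s,18),(0,255,255),1)
    for y in range((y0//grid+1)*grid,y1,grid):
        cv2.putText(im,str(y),(0,(y-y0)*s+4),0,.35,(0,255,255),1); cv2.line(im,(24,(y-y0)*s),(30,(y-y0)*s),(0,255,255),1)
    cv2.imwrite(name,im)
E
python3 - <<'E'
import cv2
from h import *
t=cv2.imread('pics/top0.png')[:,:,::-1]; s=cv2.imread('pics/side0.png')[:,:,::-1]
crop(t,150,100,260,230,4*1,'pics/tc.png',10); crop(t,310,125,400,215,6,'pics/tt.png',10)
crop(s,255,115,355,215,6,'pics/sc.png',10); crop(s,295,215,385,285,7,'pics/st.png',10)
E
```

```text
(no output)
```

View pics/tc.png

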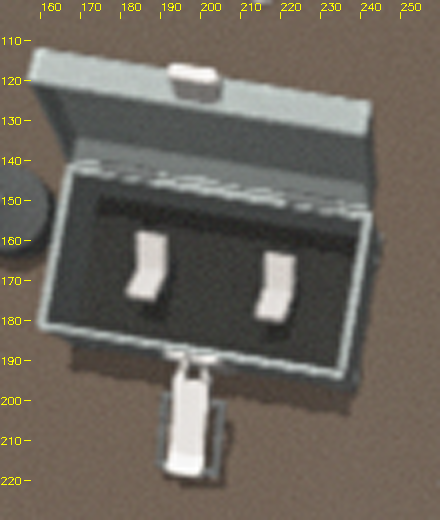

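View pics/tt.png

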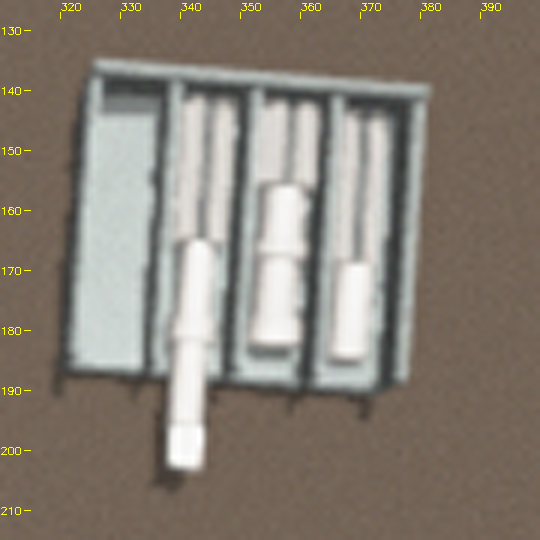

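View pics/sc.png

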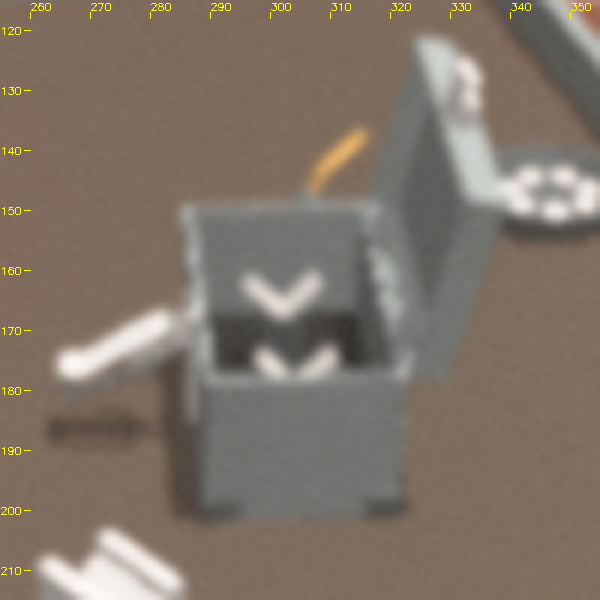

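View pics/st.png

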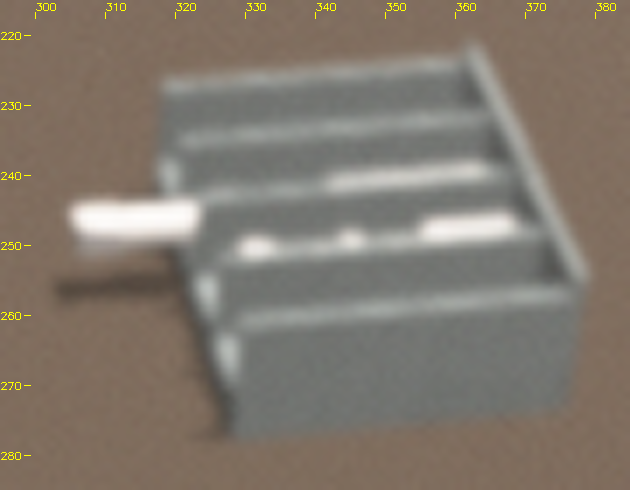

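```bash
python3 - <<'E'
from h import *
np.set_printoptions(precision=4,suppress=True)
P=[onz('top',*p,.09)for p in[(160.5,181.5),(236,193.7),(242.5,153),(167.5,141.2)]]
for p in P: print(p)
c=np.mean(P,0); print('c',c)
print('front',P[1]-P[0],'side',P[3]-P[0],[np.linalg.norm(P[i]-P[i-1]) for i in range(4)])
v=(P[0]-P[1])+(P[3]-P[2]); print('y axis ang',np.arctan2(-v[0],v[1])); w=P[3]-P[0]+P[2]-P[1]; print('x ang',np.arctan2(w[1],w[0]))
# side check: near rim corners
for p in[(289.5,178),(321,178)]: print('side rim',onz('side',*p,.09))
print('rests V tri', onz('top',188,168,.052),onz('top',219,174,.052))
# lid top edge / keeper
print('keeper',tri((330.5,128),(197,120)))
print('lidcorner', tri((337,149),(240.5,127)))
# latch
print('tip',tri((265.5,175.5),(196,218)))
print('piv',tri((284,167.5),(197.5,196)))
# reamer
for n,p in dict(tang=(340.8,203),col=(341.7,181.5),fl=(342.5,165)).items(): print(n,onz('top',*p,.031+.008))
print('side tang',onz('side',305.5,246,.031),onz('side',322,246,.031))
for p in[(319.7,187),(378,189),(381,140),(325,135.5)]: print('tray',onz('top',*p,.065 if p[1]<150 else .058))
print('vb',[onz('top',*p,.044) for p in[(260,220),(283,210.5),(289,226),(267,236)]])
E
```

```text
[0.5429 0.2965 0.09  ]
[0.5106 0.102  0.09  ]
[0.6163 0.0855 0.09  ]
[0.648  0.2799 0.09  ]
c [0.5795 0.191  0.09  ]
front [-0.0323 -0.1945  0.    ] side [ 0.1051 -0.0166  0.    ] [np.float64(0.10637928912407324), np.float64(0.19718197993964445), np.float64(0.10693879701154262), np.float64(0.19698650263602582)]
y axis ang -0.1632146677642663
x ang -0.15606466812605518
side rim [0.5126 0.1009 0.09  ]
side rim [0.6103 0.0789 0.09  ]
rests V tri [0.5843 0.2342 0.052 ] [0.5678 0.1512 0.052 ]
keeper (array([0.6674, 0.1805, 0.2115]), np.float64(0.0013682794678505164))
lidcorner (array([0.6581, 0.0825, 0.1859]), np.float64(0.000335551782595218))
tip (array([0.4532, 0.2132, 0.042 ]), np.float64(0.004538546026840793))
piv (array([0.5125, 0.2036, 0.0709]), np.float64(0.011020022403514693))
tang [ 0.49   -0.1746  0.039 ]
col [ 0.5482 -0.1779  0.039 ]
fl [ 0.593  -0.1806  0.039 ]
side tang [ 0.4944 -0.1683  0.031 ] [ 0.5389 -0.1782  0.031 ]
tray [ 0.5311 -0.1164  0.058 ]
tray [ 0.5252 -0.2705  0.058 ]
tray [ 0.6548 -0.2793  0.065 ]
tray [ 0.6675 -0.1312  0.065 ]
vb [array([0.4449, 0.0422, 0.044 ]), array([ 0.4701, -0.0192,  0.044 ]), array([ 0.4286, -0.035 ,  0.044 ]), array([0.4022, 0.0237, 0.044 ])]
```

```bash
cat >> h.py <<'E'
YAW=-0.160; CC=np.array([.5795,.191,0])
EX=np.array([np.cos(YAW),np.sin(YAW),0]); EY=np.array([-np.sin(YAW),np.cos(YAW),0])
def case(x,y,z): return CC+x*EX+y*EY+np.array([0,0,z])
def down(j,pitch=0):
    """jaw axis at angle j, tool z down; pitch>0 leans approach direction: z axis turned about jaw axis toward +(jaw-90deg) i.e. forward"""
    y=np.array([np.cos(j),np.sin(j),0]); f=np.array([np.sin(j),-np.cos(j),0])
    z=np.cos(pitch)*np.array([0,0,-1.])+np.sin(pitch)*f
    return np.stack([np.cross(y,z),y,z],1)
def go(p,Rt=None):
    from bench import arm
    s=arm.state(); R0=q2R(s['tcp_rot']); 
    if Rt is None: Rt=R0
    d=R0.T@(np.asarray(p)-s['eef_pos'])/0.2; r=R.from_matrix(R0.T@Rt).as_rotvec()/np.pi
    print('pos',s['eef_pos'].round(4),'slide',d.round(4).tolist(),'rot',r.round(4).tolist(),'rows>=',np.linalg.norm(d)*4,np.linalg.norm(r)*180/8.59)
E
python3 -c "
from h import *
go([.36,.16,.22],down(1.51)); go([.511,-.176,.13],down(1.51))"
```

```text
pos [0.1762 0.4939 0.2178] slide [-1.4267, -1.2635, -0.0086] rot [-0.0007, -0.0002, -0.0898] rows>= 7.62311079919715 1.8813377842748507
pos [0.1762 0.4939 0.2178] slide [-2.7027, -2.5909, 0.4439] rot [-0.0007, -0.0002, -0.0898] rows>= 15.080765718151257 1.8813377842748507
```

>>> drive_tool --series '[{"claw": 0.2, "slide": [-0.9, -0.9, 0], "rot": [0, 0, 0]}, {"claw": 0.2, "slide": [-0.9, -0.9, 0], "rot": [0, 0, 0]}, {"claw": 0.2, "slide": [-0.9, -0.9, 0], "rot": [0, 0, 0]}, {"claw": 0.2, "slide": [-0.9, -0.9, 0], "rot": [0, 0, 0]}, {"claw": 0.2, "slide": [-0.9, -0.9, 0], "rot": [0, 0, 0]}, {"claw": 0.2, "slide": [-0.9, -0.9, 0], "rot": [0, 0, 0]}]' --grip_force 100

```text
clock: 0.7
eef_pos: [0.2872, 0.2601, 0.2186]
tcp_rot: [0.001, 0.175, 0.985, -0.001]
wrist_force: [0.1, 0.7, -0.2]
grip_width: 0.0508
```

>>> drive_tool --series '[{"claw": 0.2, "slide": [-0.95, -0.95, 0], "rot": [0, 0, 0]}, {"claw": 0.2, "slide": [-0.95, -0.95, 0], "rot": [0, 0, 0]}, {"claw": 0.2, "slide": [-0.95, -0.95, 0], "rot": [0, 0, 0]}, {"claw": 0.2, "slide": [-0.95, -0.95, 0], "rot": [0, 0, 0]}, {"claw": 0.2, "slide": [-0.95, -0.95, 0], "rot": [0, 0, 0]}, {"claw": 0.2, "slide": [-0.95, -0.95, 0], "rot": [0, 0, 0]}]'

```text
clock: 1.3
eef_pos: [0.4018, 0.0186, 0.2182]
tcp_rot: [-0.0, 0.173, 0.985, -0.0]
wrist_force: [-0.6, 0.6, 0.5]
grip_width: 0.0512
```

```bash
python3 -c "
from h import *
go([.511,-.176,.10],down(1.51))"
```

```text
pos [0.4018 0.0186 0.2182] slide [-0.8444, -0.7285, 0.5919] rot [-0.0003, -0.0, -0.0911] rows>= 5.0502240336418085 1.9093678723664644
```

>>> drive_tool --series '[{"claw": 0.2, "slide": [-0.84, -0.73, 0.4], "rot": [0, 0, -0.09]}, {"claw": 0.2, "slide": [-0.84, -0.73, 0.4], "rot": [0, 0, -0.09]}, {"claw": 0.2, "slide": [-0.84, -0.73, 0.4], "rot": [0, 0, -0.09]}, {"claw": 0.2, "slide": [-0.84, -0.73, 0.4], "rot": [0, 0, -0.09]}, {"claw": 0.2, "slide": [-0.84, -0.73, 0.4], "rot": [0, 0, -0.09]}, {"claw": 0.2, "slide": [-0.84, -0.73, 0.59], "rot": [0, 0, -0.09]}, {"claw": 0.2, "slide": [-0.84, -0.73, 0.59], "rot": [0, 0, -0.09]}]'

```text
clock: 2.0
eef_pos: [0.5052, -0.1703, 0.0933]
tcp_rot: [-0.007, 0.031, 1.0, 0.003]
wrist_force: [-1.0, 0.1, -1.6]
grip_width: 0.0515
```

```bash
python3 - <<'E'
from h import *
from bench import arm
go([.511,-.176,.032],down(1.51))
t=arm.read_camera('top')['frame'];s=arm.read_camera('side')['frame']
crop(t,300,120,400,220,5,'pics/a1.png',10);crop(s,270,170,390,270,5,'pics/a2.png',10)
a=cv2.imread('pics/a1.png');b=cv2.imread('pics/a2.png');b=b[:, :600]
cv2.imwrite('pics/a.png',np.hstack([a[:500,:350+0],b[:500,:450]]))
E
```

```text
pos [ 0.5052 -0.1703  0.0933] slide [-0.0347, -0.0283, 0.3061] rot [0.0019, -0.0043, -0.0001] rows>= 1.237363509080871 0.09795791903113592
```

View pics/a.png

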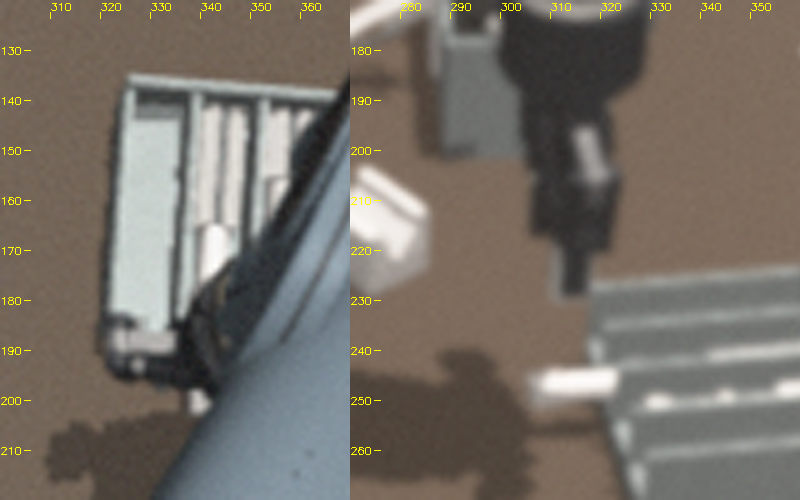

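The side view shows the fingers above the protruding shank at (313,228) and clear in front of the tray. The top view is partly blocked by the arm.

```bash
python3 -c "
from h import *
go([.511,-.176,.033],down(1.51))"
```

```text
pos [ 0.5086 -0.171   0.0996] slide [-0.0148, -0.0247, 0.3329] rot [0.0006, -0.0012, 0.0005] rows>= 1.3364470321354922 0.030078153062926254
```

>>> drive_tool --series '[{"claw": 0.2, "slide": [-0.01, -0.025, 0], "rot": [0, 0, 0]}, {"claw": 0.2, "slide": [-0.01, -0.025, 0.17], "rot": [0, 0, 0]}, {"claw": 0.2, "slide": [-0.01, -0.025, 0.34], "rot": [0, 0, 0]}, {"claw": 0.2, "slide": [-0.01, -0.025, 0.34], "rot": [0, 0, 0]}, {"claw": -1, "slide": [-0.01, -0.025, 0.34], "rot": [0, 0, 0]}, {"claw": -1, "slide": [-0.01, -0.025, 0.34], "rot": [0, 0, 0]}, {"claw": -1, "slide": [-0.01, -0.025, 0.34], "rot": [0, 0, 0]}, {"claw": -1, "slide": [-0.01, -0.025, 0.34], "rot": [0, 0, 0]}, {"claw": -1, "slide": [-0.01, -0.025, 0.34], "rot": [0, 0, 0]}]'

```text
clock: 3.0
eef_pos: [0.5122, -0.1779, 0.034]
tcp_rot: [0.001, 0.03, 1.0, -0.0]
wrist_force: [1.0, -0.5, -0.9]
grip_width: 0.0
```

```bash
python3 - <<'E'
from h import *
from bench import arm
go([.511-.14,-.176+.0084,.034],down(1.51))
s=arm.read_camera('side')['frame']
crop(s,270,170,390,270,6,'pics/b2.png',10)
E
```

```text
pos [ 0.5122 -0.1779  0.034 ] slide [0.7076, 0.0088, -0.001] rot [-0.0002, 0.0006, 0.0002] rows>= 2.830480213002916 0.013444185217314185
```

View pics/b2.png

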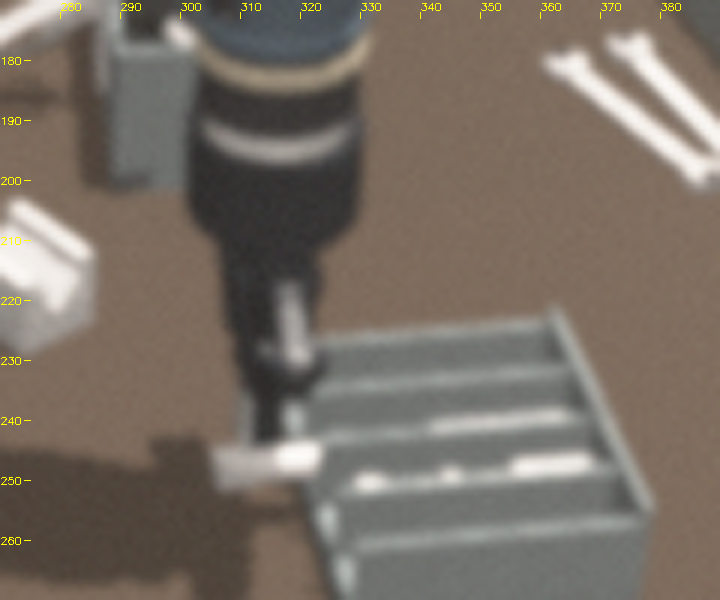

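```bash
python3 - <<'E'
from h import *
from bench import arm
s=arm.state();print(s['eef_pos'],s['wrist_force'],s['grip_width'])
for z in(.02,.031,.034,.05,.075):print(z,proj('side',[.512,-.178,z]),proj('top',[.512,-.178,z]))
for z in(.0,.031,.04,.05): print(z,onz('side',313,247.5,z), onz('top',340.8,195,z))
print(tri((306,247.5),(340.8,203)))
E
```

```text
[ 0.51187636 -0.17771672  0.0336461 ] [ 0.75881528 -0.1342075   0.12993858] 6.742302018830987e-05
0.02 [312.43383652 250.39253694] [340.84471372 195.59000331]
0.031 [312.58434495 247.32029781] [341.47397272 195.16688309]
0.034 [312.62565128 246.47713627] [341.64772748 195.0500486 ]
0.05 [312.84784874 241.94155161] [342.59031872 194.41624057]
0.075 [313.20155756 234.72150392] [344.11890418 193.388404  ]
0.0 [ 5.24287024e-01 -1.43330317e-01  1.11022302e-16] [ 0.51573154 -0.1810243   0.        ]
0.031 [ 0.5129057 -0.1789912  0.031    ] [ 0.51246111 -0.17618191  0.031     ]
0.04 [ 0.50960144 -0.18934436  0.04      ] [ 0.51151163 -0.17477605  0.04      ]
0.05 [ 0.50593005 -0.20084787  0.05      ] [ 0.51045665 -0.17321399  0.05      ]
(array([ 0.49214379, -0.17602675,  0.03214403]), np.float64(0.0030933199206636367))
```

```bash
python3 - <<'E'
from h import *
from bench import arm
s=arm.read_camera('side')['frame'];t=arm.read_camera('top')['frame']
crop(s,295,215,335,260,12,'pics/b3.png',5)
crop(t,315,155,365,210,10,'pics/b4.png',5)
print(arm.state()['tcp_rot'])
E
```

```text
[ 1.28583754e-04  3.00506429e-02  9.99548367e-01 -6.09199042e-05]
```

View pics/b3.png

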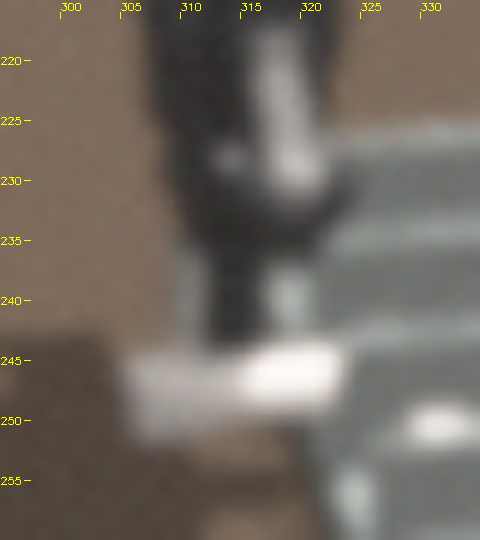

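View pics/b4.png

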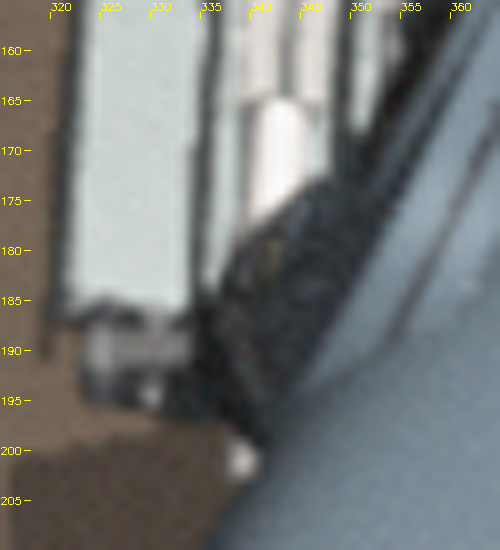

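>>> drive_tool --series '[{"claw": -0.6, "slide": [0, 0, -0.15], "rot": [0, 0, 0]}, {"claw": -0.6, "slide": [0, 0, -0.3], "rot": [0, 0, 0]}, {"claw": -0.6, "slide": [0, 0, -0.3], "rot": [0, 0, 0]}, {"claw": -0.6, "slide": [0, 0, -0.3], "rot": [0, 0, 0]}]'

```text
clock: 3.55
eef_pos: [0.5122, -0.1779, 0.094]
tcp_rot: [0.001, 0.03, 1.0, -0.0]
wrist_force: [0.2, 0.4, -0.7]
grip_width: 0.0172
```

```bash
python3 - <<'E'
from h import *
from bench import arm
st=arm.state();p=st['eef_pos'];print(p,st['grip_width'])
s=arm.read_camera('side')['frame'];t=arm.read_camera('top')['frame']
crop(s,285,175,345,260,7,'pics/c3.png',5)
print('tip',proj('side',p-[0,0,.014]),'tcp',proj('side',p),'body',proj('side',p+[0,0,.059]))
E
```

```text
[ 0.51222638 -0.17791443  0.09396929] 0.017220026119027194
tip [313.34509654 233.23619805] tcp [313.54811194 229.10151737] body [314.43336606 211.07213128]
```

View pics/c3.png

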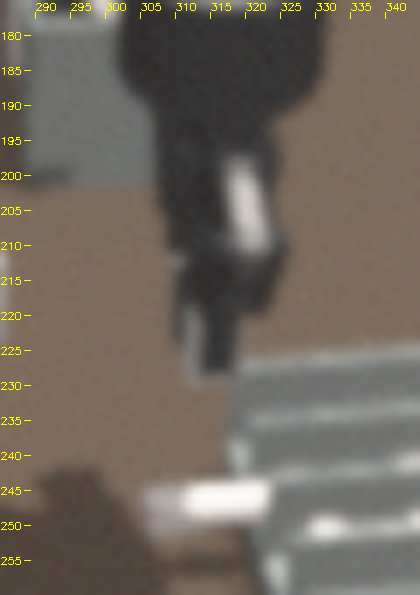

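```bash
python3 - <<'E'
from h import *
for n,b in(('top',(0,310,90,400)),('side',(130,30,220,120))):
    f=cv2.imread(f'pics/{n}0.png')[:,:,::-1].copy()
    p=np.array([.1762,.4939,.2177]); print(n,proj(n,p),proj(n,p-[0,0,.014]))
    crop(f,*b,7,f'pics/i_{n}.png',10)
a=cv2.imread('pics/i_top.png');b=cv2.imread('pics/i_side.png')
cv2.imwrite('pics/i.png',cv2.resize(np.hstack([a,b]),None,fx=.63,fy=.63))
E
```

```text
top [ 52.81468475 338.58190668] [ 56.16709081 337.08761499]
side [173.46497348 103.16076187] [173.98519102 106.84615888]
```

View pics/i.png

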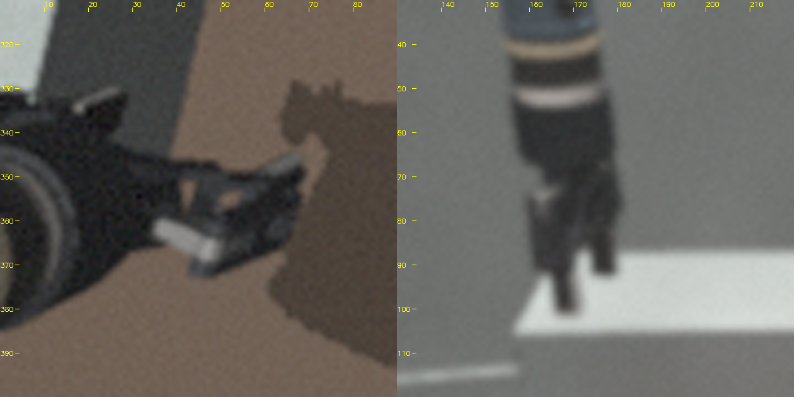

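```bash
python3 - <<'E'
from h import *
for z in (.2,.2177,.24): print(z,onz('side',167,101,z),onz('side',174.5,92,z))
for z in(.2177,.25): print([onz('top',*p,z) for p in[(66,348),(48,368),(42,364),(24,333)]])
E
```

```text
0.2 [0.15184845 0.56707978 0.2       ] [0.1817202 0.6568495 0.2      ]
0.2177 [0.15373813 0.52033556 0.2177    ] [0.1827719 0.607587  0.2177   ]
0.24 [0.15611892 0.46144312 0.24      ] [0.18409693 0.5455218  0.24      ]
[array([0.15568575, 0.46409853, 0.2177    ]), array([0.11259279, 0.50251741, 0.2177    ]), array([0.1212461, 0.5160339, 0.2177   ]), array([0.18851979, 0.55817319, 0.2177    ])]
[array([0.16395323, 0.44797738, 0.25      ]), array([0.12235283, 0.48506558, 0.25      ]), array([0.13070643, 0.49811391, 0.25      ]), array([0.19565003, 0.53879367, 0.25      ])]
```

In c3 the fingertips are at (313,228), but the reported TCP puts them at (313,234) or lower. So the real tips stand about 25–29 mm higher than the reported pose implies. The start picture shows the same offset, and the empty closing just above the reamer agrees with it. I'll go lower, in steps, watching the force.

>>> drive_tool --series '[{"claw": 0.2, "slide": [0, 0, 0], "rot": [0, 0, 0]}, {"claw": 0.2, "slide": [0, 0, 0], "rot": [0, 0, 0]}, {"claw": 0.2, "slide": [0, 0, 0.15], "rot": [0, 0, 0]}, {"claw": 0.2, "slide": [0, 0, 0.3], "rot": [0, 0, 0]}, {"claw": 0.2, "slide": [0, 0, 0.35], "rot": [0, 0, 0]}, {"claw": 0.2, "slide": [0, 0, 0.38], "rot": [0, 0, 0]}, {"claw": 0.2, "slide": [0, 0, 0.38], "rot": [0, 0, 0]}]'

```text
clock: 4.35
eef_pos: [0.511, -0.1773, 0.0164]
tcp_rot: [-0.001, 0.03, 1.0, 0.0]
wrist_force: [-0.2, -0.5, 0.2]
grip_width: 0.0516
```

```bash
python3 - <<'E'
from h import *
from bench import arm
st=arm.state();p=st['eef_pos'];print(p,st['grip_width'],st['wrist_force'])
s=arm.read_camera('side')['frame']
crop(s,285,195,345,270,8,'pics/d3.png',5)
E
```

```text
[ 0.51103573 -0.17730495  0.01644835] 0.051595373658402596 [-0.19628646 -0.51220246  0.213523  ]
```

View pics/d3.png

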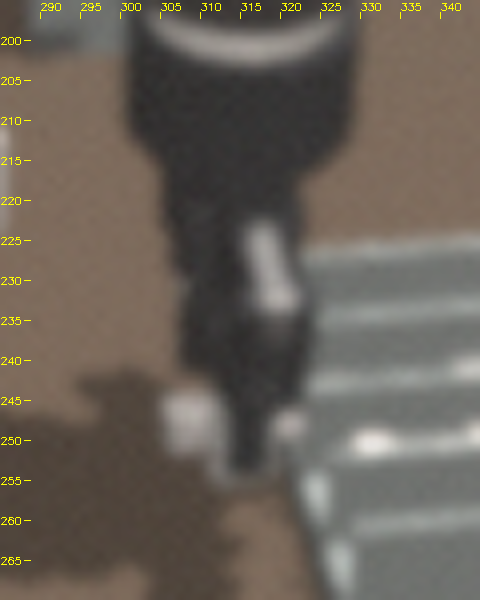

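Now the near finger is in front of the reamer, with its tip at (315,254). I'll go 11 mm lower and close.

>>> drive_tool --series '[{"claw": 0.2, "slide": [0, 0, 0.04], "rot": [0, 0, 0]}, {"claw": 0.2, "slide": [0, 0, 0.055], "rot": [0, 0, 0]}, {"claw": -1, "slide": [0, 0, 0.055], "rot": [0, 0, 0]}, {"claw": -1, "slide": [0, 0, 0.055], "rot": [0, 0, 0]}, {"claw": -1, "slide": [0, 0, 0.055], "rot": [0, 0, 0]}, {"claw": -1, "slide": [0, 0, 0.055], "rot": [0, 0, 0]}]'

```text
clock: 5.0
eef_pos: [0.5116, -0.1777, 0.0065]
tcp_rot: [0.0, 0.03, 1.0, -0.0]
wrist_force: [-0.3, -0.9, 2.4]
grip_width: 0.0122
```

```bash
python3 - <<'E'
from h import *
from bench import arm
st=arm.state();p=st['eef_pos'];print(p,st['grip_width'],st['wrist_force'])
go([.511-.145,-.1775+.0087,p[2]],down(1.51))
s=arm.read_camera('side')['frame']
crop(s,285,195,345,270,8,'pics/e3.png',5)
E
```

```text
[ 0.5115719  -0.17773612  0.00648988] 0.012200236964323853 [-0.33567081 -0.94494823  2.42204865]
pos [ 0.5116 -0.1777  0.0065] slide [0.7292, 0.0008, -0.0003] rot [-0.0002, 0.0001, 0.0002] rows>= 2.916918456708964 0.00635142744278514
```

View pics/e3.png

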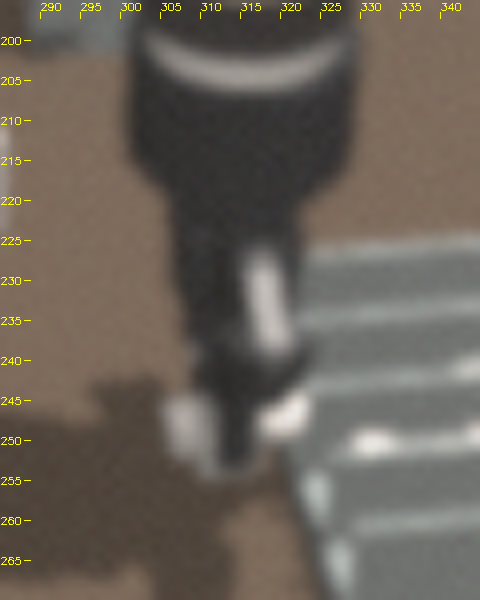

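The grip is on: the width is 12 mm and the fingers straddle the shank at (314,250). I'll draw the reamer out now.

>>> drive_tool --series '[{"claw": -1, "slide": [0, 0, -0.01], "rot": [0, 0, 0]}, {"claw": -1, "slide": [0.1, 0, -0.015], "rot": [0, 0, 0]}, {"claw": -1, "slide": [0.25, 0, -0.015], "rot": [0, 0, 0]}, {"claw": -1, "slide": [0.4, 0, -0.015], "rot": [0, 0, 0]}, {"claw": -1, "slide": [0.55, 0, -0.015], "rot": [0, 0, 0]}, {"claw": -1, "slide": [0.65, 0, -0.015], "rot": [0, 0, 0]}, {"claw": -1, "slide": [0.75, 0, -0.015], "rot": [0, 0, 0]}, {"claw": -1, "slide": [0.75, 0, -0.015], "rot": [0, 0, 0]}]'

```text
clock: 5.85
eef_pos: [0.358, -0.1669, 0.0071]
tcp_rot: [-0.002, 0.031, 1.0, 0.001]
wrist_force: [-1.1, -0.1, -4.2]
grip_width: 0.0119
```

```bash
python3 - <<'E'
from h import *
from bench import arm
st=arm.state();p=st['eef_pos'];print(p,st['grip_width'],st['wrist_force'])
s=arm.read_camera('side')['frame']
crop(s,240,195,390,285,5,'pics/f3.png',10)
E
```

```text
[ 0.35801826 -0.16686372  0.00710597] 0.011882005983961587 [-1.07952815 -0.132619   -4.16489114]
```

View pics/f3.png

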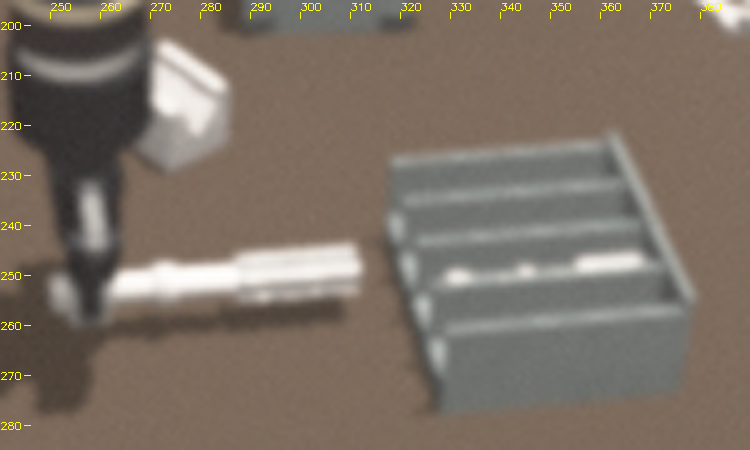

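The reamer is out and nearly level, running from (250,253) to (310,249) and clear of the tray. I'll lower it to just above the bench.

>>> drive_tool --series '[{"claw": -1, "slide": [0, 0, 0.04], "rot": [0, 0, 0]}, {"claw": -1, "slide": [0, 0, 0.08], "rot": [0, 0, 0]}, {"claw": -1, "slide": [0, 0, 0.095], "rot": [0, 0, 0]}, {"claw": -1, "slide": [0, 0, 0.095], "rot": [0, 0, 0]}]'

```text
clock: 6.3
eef_pos: [0.3615, -0.168, -0.011]
tcp_rot: [-0.001, 0.03, 1.0, 0.001]
wrist_force: [-0.4, 0.2, -3.5]
grip_width: 0.0119
```

```bash
python3 - <<'E'
from h import *
from bench import arm
st=arm.state();p=st['eef_pos'];print(p,st['grip_width'],st['wrist_force'])
s=arm.read_camera('side')['frame']
crop(s,235,210,345,285,6,'pics/g3.png',10)
E
```

```text
[ 0.36148393 -0.16804767 -0.0110042 ] 0.011861715395437804 [-0.35371635  0.21785185 -3.50588931]
```

View pics/g3.png

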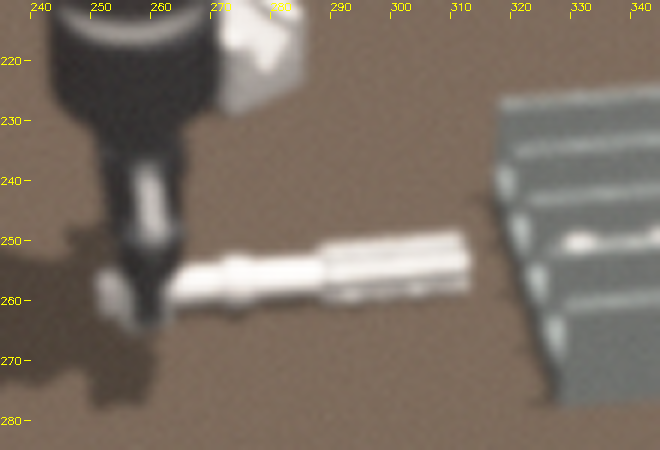

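>>> drive_tool --series '[{"claw": -1, "slide": [0, 0, 0.01], "rot": [0, 0, 0]}, {"claw": -1, "slide": [0, 0, 0.01], "rot": [0, 0, 0]}]'

```text
clock: 6.55
eef_pos: [0.3622, -0.1687, -0.0117]
tcp_rot: [0.0, 0.03, 1.0, -0.0]
wrist_force: [-0.3, -0.3, -2.4]
grip_width: 0.0123
```

>>> drive_tool --series '[{"claw": -1, "slide": [0, 0, 0.0075], "rot": [0, 0, 0]}, {"claw": -1, "slide": [0, 0, 0.0075], "rot": [0, 0, 0]}]'

```text
clock: 6.75
eef_pos: [0.3622, -0.1687, -0.0119]
tcp_rot: [0.0, 0.03, 1.0, -0.0]
wrist_force: [-2.8, 2.7, 7.0]
grip_width: 0.0119
```

>>> drive_tool --series '[{"claw": -0.1, "slide": [0, 0, -0.015], "rot": [0, 0, 0]}, {"claw": 0.2, "slide": [0, 0, -0.015], "rot": [0, 0, 0]}, {"claw": 0.2, "slide": [0, 0, -0.015], "rot": [0, 0, 0]}, {"claw": 0.2, "slide": [0, 0, -0.2], "rot": [0, 0, 0]}, {"claw": 0.2, "slide": [0, 0, -0.4], "rot": [0, 0, 0]}, {"claw": 0.2, "slide": [0, 0, -0.4], "rot": [0, 0, 0]}]'

```text
clock: 7.35
eef_pos: [0.3657, -0.1712, 0.0722]
tcp_rot: [0.005, 0.03, 1.0, -0.003]
wrist_force: [0.5, 0.9, 0.5]
grip_width: 0.0509
```

```bash
python3 - <<'E'
from h import *
from bench import arm
st=arm.state();p=st['eef_pos'];print(p,st['grip_width'],st['wrist_force'])
s=arm.read_camera('side')['frame'];t=arm.read_camera('top')['frame']
crop(s,235,210,345,285,5,'pics/h3.png',10)
crop(t,300,170,380,270,5,'pics/h4.png',10)
a=cv2.imread('pics/h3.png');b=cv2.imread('pics/h4.png');b=b[:, :250]
cv2.imwrite('pics/h.png',np.hstack([a,np.zeros((375,0,3),np.uint8)]));
E
```

```text
[ 0.36570732 -0.17121984  0.07222847] 0.05093084715837345 [0.5281969  0.89211685 0.49963815]
```

View pics/h3.png

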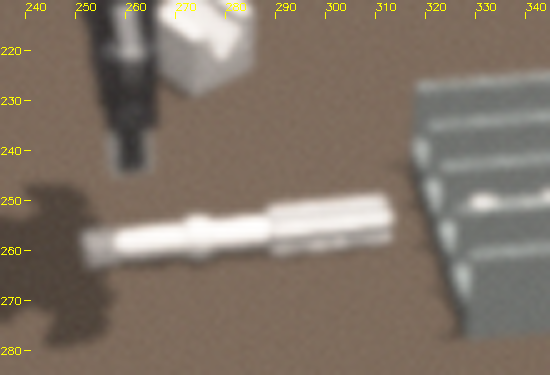

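View pics/h4.png

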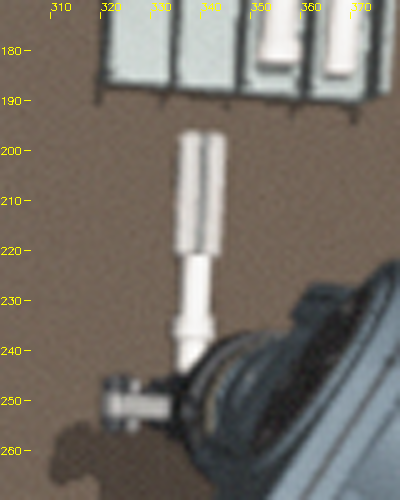

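The reamer lies on the bench, with the nose at (340,196), the flute start at (338,221) and the collar at (337.5,236).

```bash
python3 - <<'E'
from h import *
n=onz('top',339.9,196.3,.011);f=onz('top',338,221,.015);c=onz('top',337.5,235.7,.015)
print(n,f,c)
d=(n-c)[:2]; a=np.arctan2(d[1],d[0]); print(a,np.linalg.norm(d),'want .106')
o=c[:2]+.023*d/np.linalg.norm(d); print('origin',o)
print('tang side',onz('side',251,259,.011),'nose side',onz('side',311,253.5,.011))
go([*o,.06],down(a+np.pi/2))
E
```

```text
[ 0.5109806  -0.17677699  0.011     ] [ 0.4427084  -0.17003735  0.015     ] [ 0.40256251 -0.16813623  0.015     ]
-0.07953044616118919 0.10876187343371772 want .106
origin [ 0.42548981 -0.1699635 ]
tang side [ 0.3414691  -0.16623674  0.011     ] nose side [ 0.50773454 -0.17973341  0.011     ]
pos [ 0.363  -0.1693  0.0678] slide [-0.3122, 0.0158, 0.0399] rot [-0.0006, 0.001, 0.0062] rows>= 1.26038308982294 0.13199752194583333
```

>>> drive_tool --series '[{"claw": 0.2, "slide": [-0.32, 0.015, 0], "rot": [0, 0, 0.006]}, {"claw": 0.2, "slide": [-0.32, 0.015, 0], "rot": [0, 0, 0.006]}, {"claw": 0.2, "slide": [-0.32, 0.015, 0.15], "rot": [0, 0, 0.006]}, {"claw": 0.2, "slide": [-0.32, 0.015, 0.3], "rot": [0, 0, 0.006]}, {"claw": 0.2, "slide": [-0.32, 0.015, 0.385], "rot": [0, 0, 0.006]}, {"claw": 0.2, "slide": [-0.32, 0.015, 0.385], "rot": [0, 0, 0.006]}, {"claw": -1, "slide": [-0.32, 0.015, 0.385], "rot": [0, 0, 0.006]}, {"claw": -1, "slide": [-0.32, 0.015, 0.385], "rot": [0, 0, 0.006]}, {"claw": -1, "slide": [-0.32, 0.015, 0.385], "rot": [0, 0, 0.006]}, {"claw": -1, "slide": [-0.32, 0.015, 0.385], "rot": [0, 0, 0.006]}]'

```text
clock: 8.45
eef_pos: [0.4255, -0.1696, -0.0105]
tcp_rot: [-0.0, 0.04, 0.999, -0.0]
wrist_force: [-1.0, 0.1, -0.1]
grip_width: 0.0119
```

>>> drive_tool --series '[{"claw": -1, "slide": [0, 0, -0.1], "rot": [0, 0, 0]}, {"claw": -1, "slide": [0, 0, -0.3], "rot": [0, 0, 0]}, {"claw": -1, "slide": [0, 0, -0.55], "rot": [0, 0, 0]}, {"claw": -1, "slide": [0, 0, -0.8], "rot": [0, 0, 0]}, {"claw": -1, "slide": [0, 0, -0.85], "rot": [0, 0, 0]}, {"claw": -1, "slide": [0, 0, -0.85], "rot": [0, 0, 0]}]'

```text
clock: 9.05
eef_pos: [0.4273, -0.17, 0.1616]
tcp_rot: [0.002, 0.039, 0.999, -0.001]
wrist_force: [0.2, 0.1, -3.3]
grip_width: 0.0123
```

```bash
python3 - <<'E'
from h import *
from bench import arm
st=arm.state();p=st['eef_pos'];print(p,st['grip_width'],st['wrist_force'])
s=arm.read_camera('side')['frame']
crop(s,235,130,345,265,5,'pics/j3.png',10)
go(case(0,0,.2),down(YAW))
go(case(0,0,.2),down(YAW+np.pi))
E
```

```text
[ 0.42726584 -0.16998728  0.16161722] 0.012269548082121256 [ 0.1872518   0.10519701 -3.25034703]
pos [ 0.4258 -0.1692  0.1589] slide [-0.6244, 1.856, -0.2048] rot [0.0001, -0.0001, 0.5258] rows>= 7.8757322798412375 11.018356950860738
pos [ 0.4258 -0.1692  0.1589] slide [-0.6244, 1.856, -0.2048] rot [0.0001, 0.0001, -0.4742] rows>= 7.8757322798412375 9.936241734799511
```

View pics/j3.png

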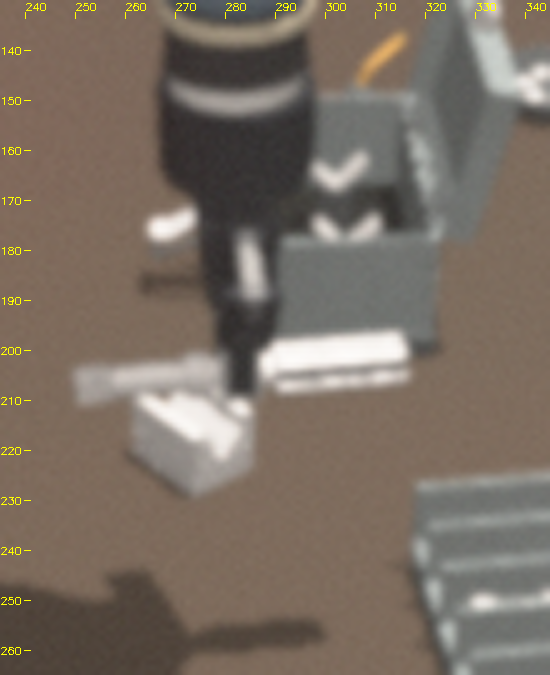

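The reamer is gripped at the neck and hangs level, from (250,206) to (315,200). I'll carry it over the case while turning it.

>>> drive_tool --series '[{"claw": -1, "slide": [-0.05, 0.15, -0.1], "rot": [0, 0, -0.04]}, {"claw": -1, "slide": [-0.1, 0.3, -0.2], "rot": [0, 0, -0.08]}, {"claw": -1, "slide": [-0.15, 0.4, -0.2], "rot": [0, 0, -0.12]}, {"claw": -1, "slide": [-0.2, 0.5, -0.2], "rot": [0, 0, -0.16]}, {"claw": -1, "slide": [-0.2, 0.6, -0.2], "rot": [0, 0, -0.2]}, {"claw": -1, "slide": [-0.2, 0.7, -0.2], "rot": [0, 0, -0.24]}, {"claw": -1, "slide": [-0.2, 0.8, -0.2], "rot": [0, 0, -0.28]}, {"claw": -1, "slide": [-0.2, 0.9, -0.2], "rot": [0, 0, -0.32]}, {"claw": -1, "slide": [-0.2, 0.95, -0.2], "rot": [0, 0, -0.36]}, {"claw": -1, "slide": [-0.2, 0.95, -0.2], "rot": [0, 0, -0.4]}]'

```text
clock: 10.1
eef_pos: [0.4784, 0.0188, 0.195]
tcp_rot: [-0.003, -0.559, 0.829, 0.003]
wrist_force: [0.2, -0.1, -2.6]
grip_width: 0.0128
```

```bash
python3 - <<'E'
from h import *
go(case(0,0,.18),down(YAW+np.pi))
E
```

```text
pos [0.4784 0.0188 0.195 ] slide [-0.9883, -0.1452, 0.0724] rot [0.0025, -0.0002, -0.0718] rows>= 4.006070428771188 1.5054124918633502
```

>>> drive_tool --series '[{"claw": -1, "slide": [-0.2, -0.03, 0], "rot": [0, 0, -0.04]}, {"claw": -1, "slide": [-0.4, -0.06, 0], "rot": [0, 0, -0.07]}, {"claw": -1, "slide": [-0.6, -0.09, 0], "rot": [0, 0, -0.07]}, {"claw": -1, "slide": [-0.8, -0.12, 0], "rot": [0, 0, -0.07]}, {"claw": -1, "slide": [-0.95, -0.14, 0], "rot": [0, 0, -0.07]}, {"claw": -1, "slide": [-0.99, -0.145, 0], "rot": [0, 0, -0.07]}, {"claw": -1, "slide": [-0.99, -0.145, 0.05], "rot": [0, 0, -0.07]}, {"claw": -1, "slide": [-0.99, -0.145, 0.05], "rot": [0, 0, -0.07]}]'

```text
clock: 10.9
eef_pos: [0.5808, 0.1875, 0.1848]
tcp_rot: [-0.004, -0.643, 0.766, 0.002]
wrist_force: [-1.6, 0.2, -3.6]
grip_width: 0.0126
```

```bash
python3 - <<'E'
from h import *
from bench import arm
s=arm.read_camera('side')['frame'];t=arm.read_camera('top')['frame']
crop(s,255,90,355,215,5,'pics/k3.png',10)
crop(t,140,95,270,225,5,'pics/k4.png',10)
go(case(0,0,.12),down(YAW+np.pi))
E
```

```text
pos [0.5817 0.1873 0.1875] slide [-0.0168, 0.0129, 0.3375] rot [0.0012, -0.0006, -0.0046] rows>= 1.352720208547333 0.10004611519428952
```

View pics/k3.png

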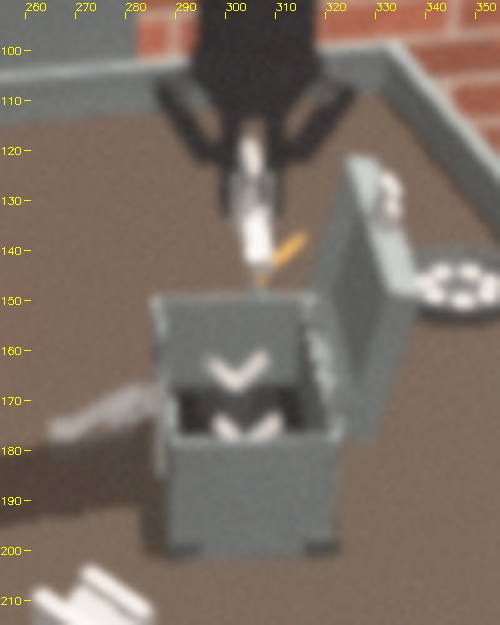

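View pics/k4.png

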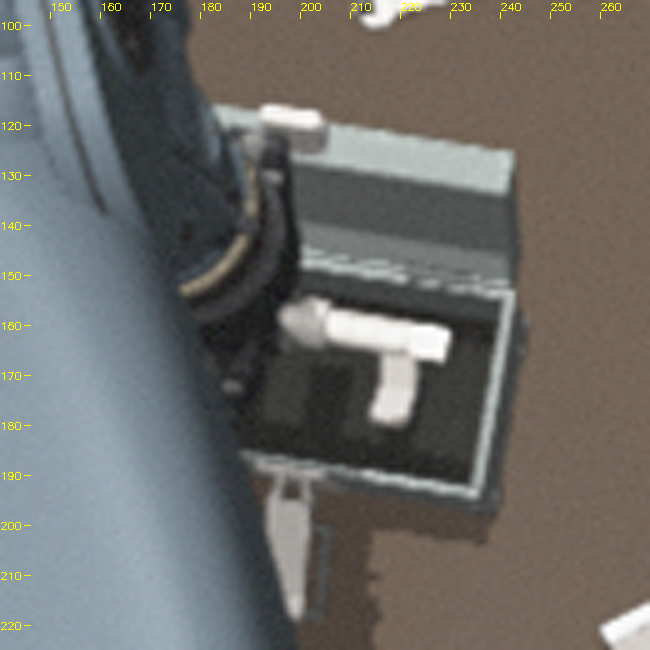

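```bash
python3 - <<'E'
from h import *
def cf(p): d=p-CC; return np.array([d@EX,d@EY,p[2]])
for a,b in[((187.7,158),(184.7,174.3)),((219.8,163),(217,179.8))]:
    A,B=onz('top',*a,.07),onz('top',*b,.07); print('rest mid',cf((A+B)/2),'len',np.linalg.norm(A-B))
for z in(.203,.209):
    a=onz('top',228,163.8,z);b=onz('top',203,159.3,z); d=(a-b); print(cf(a),cf(b),np.linalg.norm(d),'want 62', 'ang vs casey',d@EX/(d@EY))
print(cf(np.array([.5817,.1873,.1875])))
# side: tang end
print(tri((304.5,142),(228,163.8)))
print('V side', [cf(onz('side',*p,.07)) for p in[(295,162),(307,161),(296.5,174),(309.5,173.5)]],cf(onz('side',300.5,167,.052)))
E
```

```text
rest mid [-0.00046832  0.04458179  0.07      ] len 0.043859621171892405
rest mid [-0.00104109 -0.04137057  0.07      ] len 0.04503330634043887
[ 0.00120348 -0.08225068  0.203     ] [ 0.00258687 -0.02353195  0.203     ] 0.058735024729867975 want 62 ang vs casey 0.023559621142371506
[ 0.00023239 -0.08311929  0.209     ] [ 0.00160702 -0.02477248  0.209     ] 0.0583629923787447 want 62 ang vs casey 0.02355962114237121
[ 0.00276138 -0.00330224  0.1875    ]
(array([0.56388904, 0.10960122, 0.20741429]), np.float64(0.005793372671226814))
V side [array([-0.02200978,  0.03977307,  0.07      ]), array([0.02021948, 0.04433886, 0.07      ]), array([-0.02394267, -0.04211622,  0.07      ]), array([ 0.01939796, -0.04149779,  0.07      ])] [-0.00289682  0.03532699  0.052     ]
```

The rests are at case x≈-1 mm and y≈+1.5 mm. The reamer is above them, 2 mm too far in x and 0.02 rad off. I'll correct that and lower.

>>> drive_tool --series '[{"claw": -1, "slide": [0, 0.01, 0], "rot": [0, 0, -0.005]}, {"claw": -1, "slide": [0, 0.01, 0.15], "rot": [0, 0, -0.005]}, {"claw": -1, "slide": [0, 0.01, 0.3], "rot": [0, 0, -0.005]}, {"claw": -1, "slide": [0, 0.01, 0.45], "rot": [0, 0, -0.005]}, {"claw": -1, "slide": [0, 0.01, 0.55], "rot": [0, 0, -0.005]}, {"claw": -1, "slide": [0, 0.01, 0.6], "rot": [0, 0, -0.005]}, {"claw": -1, "slide": [0, 0.01, 0.64], "rot": [0, 0, -0.005]}, {"claw": -1, "slide": [0, 0.01, 0.65], "rot": [0, 0, -0.005]}, {"claw": -1, "slide": [0, 0.01, 0.65], "rot": [0, 0, -0.005]}]'

```text
clock: 11.9
eef_pos: [0.582, 0.1891, 0.0605]
tcp_rot: [0.001, -0.649, 0.761, -0.0]
wrist_force: [0.1, -0.0, -3.4]
grip_width: 0.0126
```

```bash
python3 - <<'E'
from h import *
from bench import arm
st=arm.state();print(st['wrist_force'],st['grip_width'])
go(case(0,-.0033,.0445),down(YAW+np.pi))
s=arm.read_camera('side')['frame'];t=arm.read_camera('top')['frame']
crop(s,255,110,355,215,5,'pics/l3.png',10)
crop(t,170,125,270,225,5,'pics/l4.png',10)
cv2.imwrite('pics/l.png',np.hstack([cv2.imread('pics/l3.png')[:500,:350],cv2.imread('pics/l4.png')[:500,:450]]))
E
```

```text
[ 0.14924441 -0.01364246 -3.41056892] 0.012564306339402097
pos [0.582  0.1891 0.0605] slide [0.0089, 0.0138, 0.08] rot [-0.0005, 0.0002, 0.0008] rows>= 0.3266514414668539 0.02003165595086662
```

View pics/l.png

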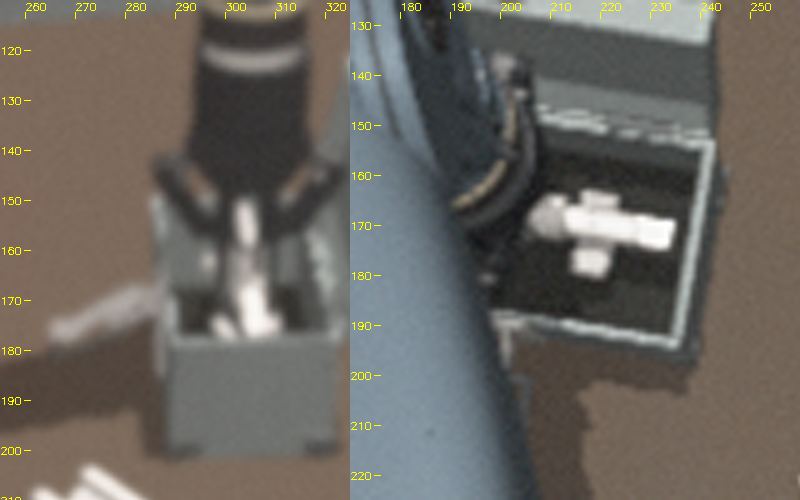

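```bash
python3 - <<'E'
from h import *
def cf(p): d=p-CC; return np.array([d@EX,d@EY,p[2]])
def onplane(u,v,y=0):
    o,d=ray('side',u,v); s=((CC+y*EY-o)@EY)/(d@EY); return cf(o+s*d)
for p in[(284.5,143),(286,149),(294,157),(318,143),(310,157)]: print(p,onplane(*p))
print(proj('side',case(-.054,0,.09)),proj('side',case(.054,0,.09)))
# tang end now, axis z .082
a=onz('top',233,171.5,.082);b=onz('top',207.5,168.3,.082);print(cf(a),cf(b))
E
```

```text
(284.5, 143) [-6.13386390e-02 -5.83023486e-17  1.64022438e-01]
(286, 149) [-5.63115568e-02 -1.64634128e-16  1.41926208e-01]
(294, 157) [-2.93854963e-02 -5.25016880e-17  1.11205170e-01]
(318, 143) [4.89713805e-02 1.36005959e-17 1.60592420e-01]
(310, 157) [ 2.43480548e-02 -7.06902654e-17  1.09419145e-01]
[286.60907823 162.79387285] [318.55003035 161.83441805]
[ 0.00288493 -0.08085796  0.082     ] [ 0.00086307 -0.01401916  0.082     ]
```

>>> drive_tool --series '[{"claw": -1, "slide": [0, 0.008, 0.02], "rot": [0, 0, 0]}, {"claw": -1, "slide": [0, 0.008, 0.04], "rot": [0, 0, 0]}, {"claw": -1, "slide": [0, 0.008, 0.05], "rot": [0, 0, 0]}, {"claw": -1, "slide": [0, 0.008, 0.05], "rot": [0, 0, 0]}]'

```text
clock: 12.4
eef_pos: [0.5791, 0.1892, 0.0486]
tcp_rot: [-0.001, -0.649, 0.761, 0.0]
wrist_force: [-0.8, 0.6, -2.8]
grip_width: 0.0125
```

>>> drive_tool --series '[{"claw": -1, "slide": [0, 0, 0.01], "rot": [0, 0, 0]}, {"claw": -1, "slide": [0, 0, 0.01], "rot": [0, 0, 0]}]'

```text
clock: 12.6
eef_pos: [0.5799, 0.1894, 0.0474]
tcp_rot: [0.0, -0.649, 0.761, -0.0]
wrist_force: [0.6, 0.5, -2.9]
grip_width: 0.0123
```

>>> drive_tool --series '[{"claw": -1, "slide": [0, 0, 0.008], "rot": [0, 0, 0]}, {"claw": -1, "slide": [0, 0, 0.008], "rot": [0, 0, 0]}]'

```text
clock: 12.8
eef_pos: [0.5799, 0.1893, 0.0466]
tcp_rot: [0.0, -0.649, 0.761, -0.0]
wrist_force: [-0.8, -0.5, 1.0]
grip_width: 0.0125
```

>>> drive_tool --series '[{"claw": -1, "slide": [0, 0, 0.006], "rot": [0, 0, 0]}, {"claw": -1, "slide": [0, 0, 0.006], "rot": [0, 0, 0]}, {"claw": -0.65, "slide": [0, 0, 0.006], "rot": [0, 0, 0]}, {"claw": -0.55, "slide": [0, 0, 0.006], "rot": [0, 0, 0]}, {"claw": -0.4, "slide": [0, 0, 0.006], "rot": [0, 0, 0]}, {"claw": -0.3, "slide": [0, 0, 0.006], "rot": [0, 0, 0]}, {"claw": -0.3, "slide": [0, 0, 0.006], "rot": [0, 0, 0]}]' --grip_force 20

```text
clock: 13.5
eef_pos: [0.5797, 0.1895, 0.0443]
tcp_rot: [0.0, -0.649, 0.76, 0.0]
wrist_force: [-0.7, -0.1, 0.4]
grip_width: 0.0299
```

>>> drive_tool --series '[{"claw": -0.3, "slide": [0, 0, -0.1], "rot": [0, 0, 0]}, {"claw": -0.3, "slide": [0, 0, -0.3], "rot": [0, 0, 0]}, {"claw": -0.3, "slide": [0, 0, -0.5], "rot": [0, 0, 0]}, {"claw": -0.3, "slide": [0, 0, -0.7], "rot": [0, 0, 0]}, {"claw": -0.3, "slide": [0, 0, -0.8], "rot": [0, 0, 0]}, {"claw": -0.3, "slide": [0, 0, -0.8], "rot": [0, 0, 0]}]'

```text
clock: 14.1
eef_pos: [0.5822, 0.1899, 0.2097]
tcp_rot: [0.004, -0.649, 0.761, -0.002]
wrist_force: [0.7, -0.2, -0.2]
grip_width: 0.03
```

```bash
python3 - <<'E'
from h import *
from bench import arm
st=arm.state();print(st['wrist_force'],st['grip_width'])
s=arm.read_camera('side')['frame'];t=arm.read_camera('top')['frame']
crop(s,255,110,355,215,5,'pics/m3.png',10)
crop(t,170,125,270,225,5,'pics/m4.png',10)
cv2.imwrite('pics/m.png',np.hstack([cv2.imread('pics/m3.png')[:500,:400],cv2.imread('pics/m4.png')[:500,:400]]))
go(case(.092,-.06,.25),down(np.pi/2+YAW)); go(case(-.01,-.1,.25),down(np.pi/2+YAW)); print(arm.state()['q'])
E
```

```text
[ 0.74233225 -0.17878294 -0.2110471 ] 0.02997143136113077
pos [0.58   0.1894 0.2045] slide [0.2937, -0.4555, -0.2271] rot [-0.0001, 0.0003, 0.5008] rows>= 2.350415882161043 10.494503187085662
pos [0.58   0.1894 0.2045] slide [0.4924, 0.0551, -0.2275] rot [-0.0001, 0.0003, 0.5008] rows>= 2.1808480528428915 10.494503187085662
[ 2.05767272e-01  2.71146145e-01  3.21069331e-01  1.61989401e+00
  1.23192448e-05 -1.20760817e+00]
```

View pics/m.png

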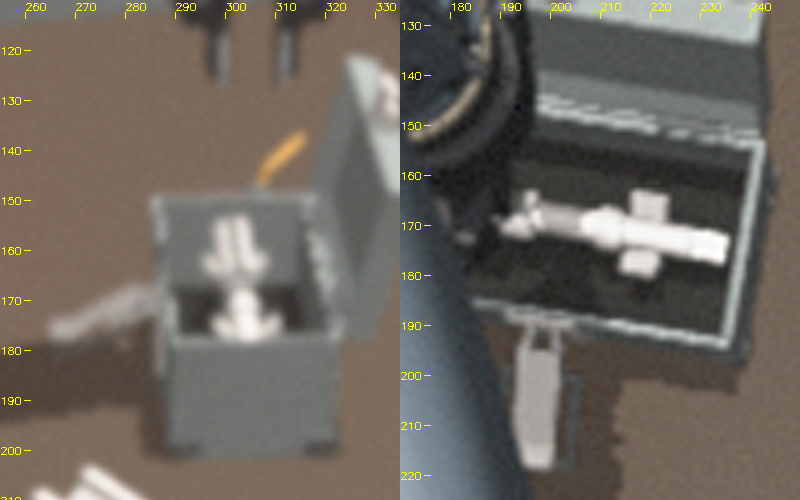

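```bash
python3 - <<'E'
from h import *
def cf(p): d=p-CC; return np.array([d@EX,d@EY,p[2]])
a=onz('top',233,174.3,.062);b=onz('top',209,170.3,.065);print(cf(a),cf(b))
E
```

```text
[-0.00158085 -0.07947688  0.062     ] [-0.0013391  -0.01554923  0.065     ]
```

The reamer lies in both V rests, with its tang end at (233,174), within about 4 mm along and 1 mm across. Next I'll go over and behind the lid with the fingers shut.

>>> drive_tool --series '[{"claw": -1, "slide": [0, 0, -0.2], "rot": [0, 0, 0.04]}, {"claw": -1, "slide": [0.1, 0, -0.3], "rot": [0, 0, 0.1]}, {"claw": -1, "slide": [0.2, 0, -0.3], "rot": [0, 0, 0.15]}, {"claw": -1, "slide": [0.3, 0, -0.3], "rot": [0, 0, 0.2]}, {"claw": -1, "slide": [0.39, -0.1, -0.3], "rot": [0, 0, 0.25]}, {"claw": -1, "slide": [0.39, -0.2, -0.3], "rot": [0, 0, 0.3]}, {"claw": -1, "slide": [0.39, -0.3, -0.3], "rot": [0, 0, 0.35]}, {"claw": -1, "slide": [0.39, -0.4, -0.3], "rot": [0, 0, 0.4]}, {"claw": -1, "slide": [0.39, -0.5, -0.3], "rot": [0, 0, 0.45]}, {"claw": -1, "slide": [0.39, -0.57, -0.3], "rot": [0, 0, 0.5]}]'

```text
clock: 15.2
eef_pos: [0.6803, 0.094, 0.2606]
tcp_rot: [-0.003, 0.034, 0.999, -0.0]
wrist_force: [0.1, 0.3, 0.1]
grip_width: -0.0001
```

>>> drive_tool --series '[{"claw": -1, "slide": [0, 0, 0], "rot": [0, 0, 0]}]'

```text
clock: 15.3
eef_pos: [0.6805, 0.0938, 0.2596]
tcp_rot: [-0.003, 0.032, 0.999, -0.0]
wrist_force: [0.3, 0.4, -1.0]
grip_width: 0.0002
```

```bash
python3 - <<'E'
from h import *
from bench import arm
st=arm.state();print(st['wrist_force'],st['grip_width'])
s=arm.read_camera('side')['frame'];t=arm.read_camera('top')['frame']
crop(s,265,60,375,200,4,'pics/n3.png',10)
crop(t,170,85,270,205,4,'pics/n4.png',10)
a=cv2.imread('pics/n3.png')[:480,:400];b=cv2.imread('pics/n4.png')[:480,:400]
cv2.imwrite('pics/n.png',np.hstack([a,b]))
go(case(.115,-.08,.135),down(np.pi/2+YAW))
E
```

```text
[ 0.3026653   0.4463475  -1.00405132] 0.0002420096980788978
pos [0.6793 0.0944 0.2618] slide [-0.0084, -0.0029, 0.6341] rot [-0.0002, -0.0015, 0.0319] rows>= 2.5365225786322974 0.6697725285737735
```

View pics/n.png

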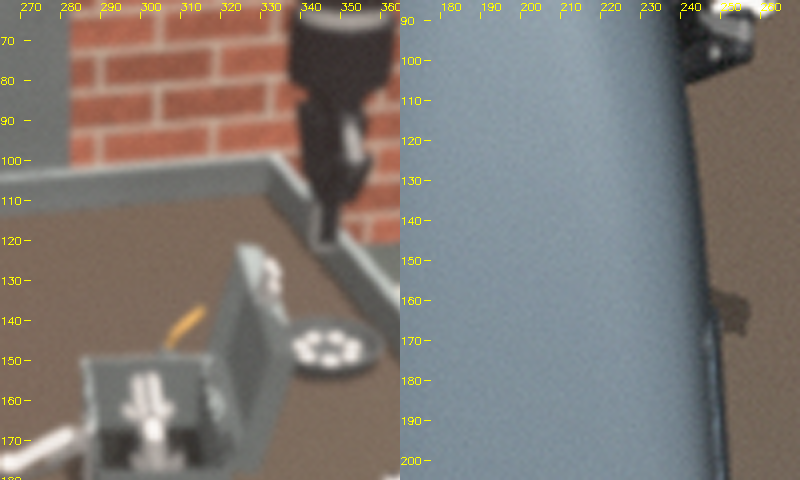

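>>> drive_tool --series '[{"claw": -1, "slide": [-0.03, 0, 0], "rot": [0, 0, 0.032]}, {"claw": -1, "slide": [-0.03, 0, 0.15], "rot": [0, 0, 0.032]}, {"claw": -1, "slide": [-0.03, 0, 0.3], "rot": [0, 0, 0.032]}, {"claw": -1, "slide": [-0.03, 0, 0.45], "rot": [0, 0, 0.032]}, {"claw": -1, "slide": [-0.03, 0, 0.6], "rot": [0, 0, 0.032]}, {"claw": -1, "slide": [-0.03, 0, 0.6], "rot": [0, 0, 0.032]}]'

```text
clock: 16.0
eef_pos: [0.6807, 0.0943, 0.1374]
tcp_rot: [-0.007, 0.08, 0.997, -0.001]
wrist_force: [-0.8, -0.7, -1.3]
grip_width: -0.0
```

```bash
python3 - <<'E'
from h import *
from bench import arm
st=arm.state();print(st['wrist_force'],st['grip_width'])
s=arm.read_camera('side')['frame']
crop(s,265,80,375,200,5,'pics/o3.png',10)
go(case(.0,-.08,.135),down(np.pi/2+YAW))
E
```

```text
[-0.77481643 -0.67363403 -1.27213429] -3.5317916609438843e-05
pos [0.6825 0.0943 0.141 ] slide [0.5853, -0.005, 0.0347] rot [-0.0005, -0.0026, -0.0003] rows>= 2.345250573989981 0.05523302417699317
```

View pics/o3.png

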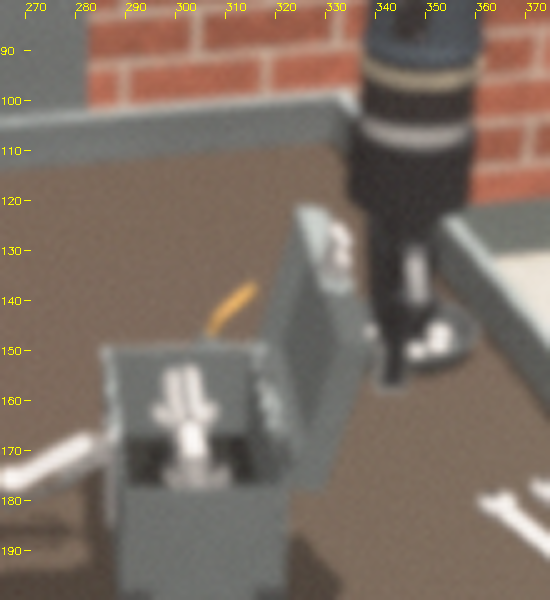

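>>> drive_tool --series '[{"claw": -1, "slide": [0.08, 0, 0.01], "rot": [0, 0, 0]}, {"claw": -1, "slide": [0.16, 0, 0.01], "rot": [0, 0, 0]}, {"claw": -1, "slide": [0.24, 0, 0.01], "rot": [0, 0, 0]}, {"claw": -1, "slide": [0.32, 0, 0.01], "rot": [0, 0, 0]}, {"claw": -1, "slide": [0.38, 0, 0.01], "rot": [0, 0, 0]}, {"claw": -1, "slide": [0.38, 0, 0.01], "rot": [0, 0, 0]}]'

```text
clock: 16.65
eef_pos: [0.6119, 0.1069, 0.1472]
tcp_rot: [0.003, 0.081, 0.997, 0.001]
wrist_force: [0.1, 0.0, 1.5]
grip_width: -0.0001
```

```bash
python3 - <<'E'
from h import *
from bench import arm
st=arm.state();print(st['wrist_force'],st['grip_width'])
s=arm.read_camera('side')['frame']
crop(s,255,80,365,200,5,'pics/p3.png',10)
go(case(-.02,-.08,.135),down(np.pi/2+YAW))
E
```

```text
[0.13673806 0.04111773 1.48167547] -0.00014772351789263535
pos [0.6124 0.1067 0.1464] slide [0.3296, -0.0109, 0.0553] rot [0.0005, 0.0018, -0.0005] rows>= 1.3376492482567632 0.04040665882300682
```

View pics/p3.png

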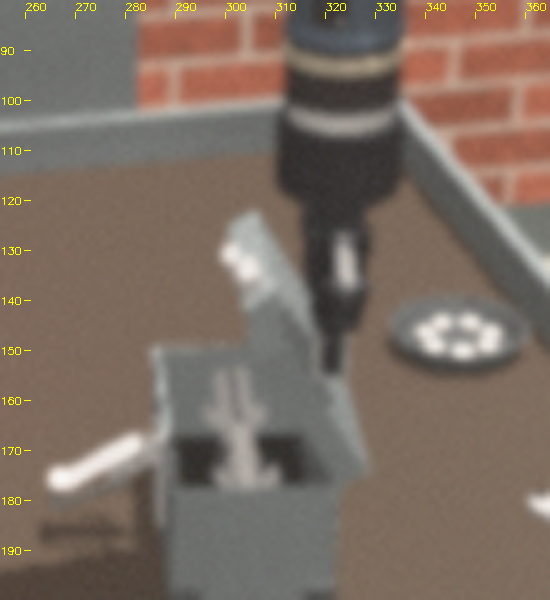

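>>> drive_tool --series '[{"claw": -1, "slide": [0.08, 0, 0.01], "rot": [0, 0, 0]}, {"claw": -1, "slide": [0.16, 0, 0.03], "rot": [0, 0, 0]}, {"claw": -1, "slide": [0.24, 0, 0.07], "rot": [0, 0, 0]}, {"claw": -1, "slide": [0.28, 0, 0.12], "rot": [0, 0, 0]}, {"claw": -1, "slide": [0.3, 0, 0.17], "rot": [0, 0, 0]}, {"claw": -1, "slide": [0.3, 0, 0.2], "rot": [0, 0, 0]}]'

```text
clock: 17.3
eef_pos: [0.5514, 0.1163, 0.1023]
tcp_rot: [-0.001, 0.081, 0.997, 0.0]
wrist_force: [-0.6, 0.7, 1.5]
grip_width: -0.0001
```

```bash
python3 - <<'E'
from h import *
from bench import arm
st=arm.state();print(st['wrist_force'],st['grip_width'])
s=arm.read_camera('side')['frame']
crop(s,255,80,365,200,5,'pics/q3.png',10)
go(case(-.03,-.08,.085),down(np.pi/2+YAW))
E
```

```text
[-0.6217869   0.71908668  1.46827886] -6.279031020840551e-05
pos [0.5511 0.116  0.101 ] slide [0.0693, -0.0075, 0.0801] rot [-0.0002, -0.0008, -0.0008] rows>= 0.42480521716757713 0.023823276806920483
```

View pics/q3.png

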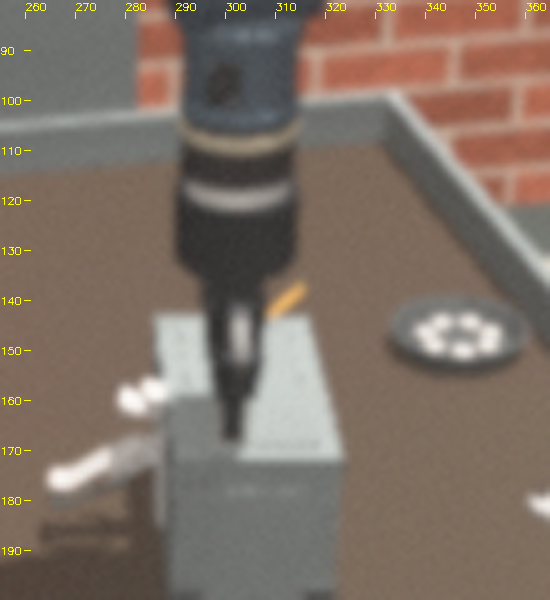

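The lid is almost shut. I'll press it down.

>>> drive_tool --series '[{"claw": -1, "slide": [0.1, 0, 0], "rot": [0, 0, 0]}, {"claw": -1, "slide": [0.1, 0, 0.015], "rot": [0, 0, 0]}, {"claw": -1, "slide": [0.1, 0, 0.025], "rot": [0, 0, 0]}, {"claw": -1, "slide": [0.1, 0, 0.025], "rot": [0, 0, 0]}]'

```text
clock: 17.75
eef_pos: [0.5315, 0.1195, 0.0995]
tcp_rot: [-0.001, 0.081, 0.997, 0.0]
wrist_force: [-7.8, 0.2, 10.0]
grip_width: 0.0002
```

>>> drive_tool --series '[{"claw": -1, "slide": [0, 0, 0.015], "rot": [0, 0, 0]}, {"claw": -1, "slide": [0, 0, 0.015], "rot": [0, 0, 0]}]'

```text
clock: 17.95
eef_pos: [0.5315, 0.1195, 0.0994]
tcp_rot: [-0.0, 0.081, 0.997, 0.0]
wrist_force: [-11.2, -1.0, 20.9]
grip_width: -0.0
```

>>> drive_tool --series '[{"claw": -1, "slide": [0, 0, -0.1], "rot": [0, 0, 0]}, {"claw": -1, "slide": [0.1, -0.2, -0.3], "rot": [0, 0, 0]}, {"claw": 0, "slide": [0.3, -0.4, -0.3], "rot": [0, 0, 0]}, {"claw": 0.2, "slide": [0.5, -0.6, -0.3], "rot": [0, 0, 0]}, {"claw": 0.3, "slide": [0.5, -0.8, -0.3], "rot": [0, 0, 0]}, {"claw": 0.3, "slide": [0.5, -0.8, -0.3], "rot": [0, 0, 0]}]'

```text
clock: 18.55
eef_pos: [0.4066, -0.0262, 0.1551]
tcp_rot: [0.001, 0.084, 0.996, -0.001]
wrist_force: [-0.2, 0.4, 0.3]
grip_width: 0.0554
```

```bash
python3 - <<'E'
from h import *
from bench import arm
st=arm.state();print(st['wrist_force'],st['eef_pos'])
s=arm.read_camera('side')['frame'];t=arm.read_camera('top')['frame']
crop(s,250,130,335,205,9,'pics/r3.png',5)
crop(t,150,135,250,230,6,'pics/r4.png',5)
E
```

```text
[-0.19436404  0.3531237   0.29201985] [ 0.40658267 -0.0262113   0.15513953]
```

View pics/r3.png

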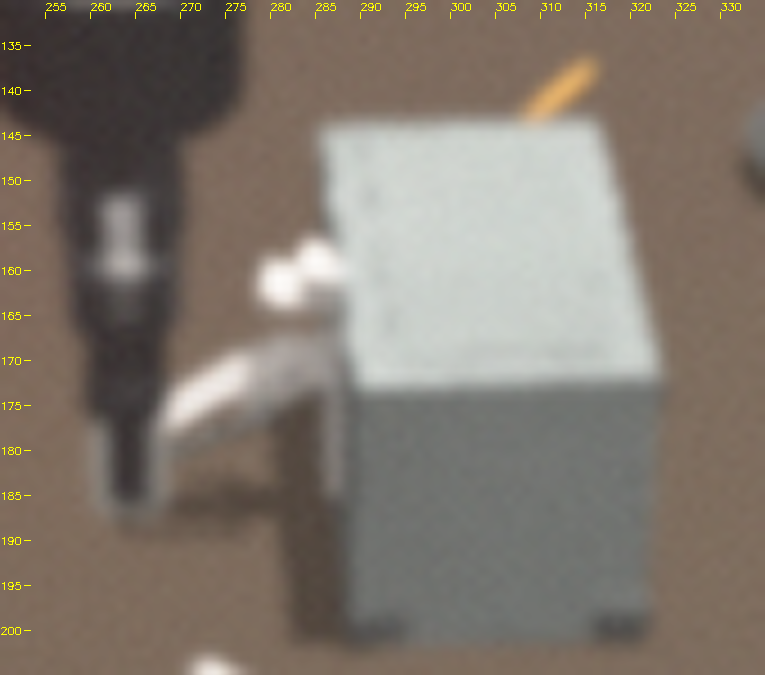

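View pics/r4.png

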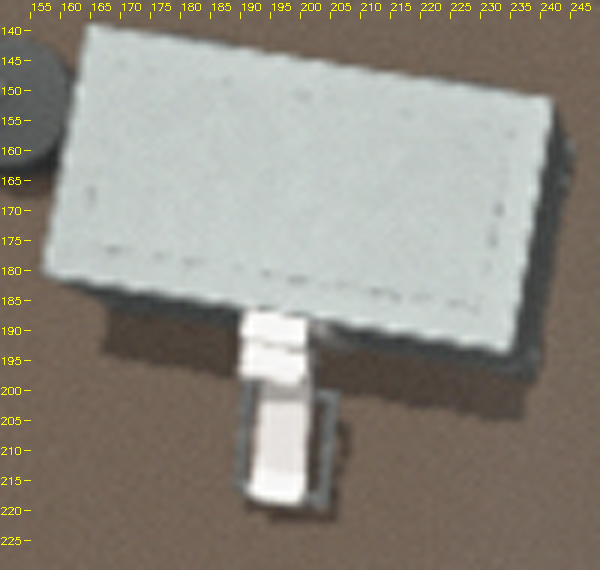

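```bash
python3 - <<'E'
from h import *
def cf(p): d=p-CC; return np.array([d@EX,d@EY,p[2]])
print('lid corners', [cf(onz('top',*p,.112)).round(4) for p in[(164.5,139),(240.5,151),(234,194),(157.5,181)]])
print('lid side near', [cf(onz('side',*p,.112)).round(4) for p in[(289.5,173),(322.5,171.5),(285,144),(315.5,143)]])
for L in(1.0,1.1,1.2,1.3):
    t=[-.071-.057*np.sin(L),-.0,.064-.057*np.cos(L)]; o=[t[0]-.007*np.cos(L),0,t[2]+.007*np.sin(L)]
    print(L,np.round(t,4),[proj(n,case(*q)).round(1) for n in('side','top') for q in(t,o)])
print(cf(tri((266,180.5),(203,219))[0]),tri((266,180.5),(203,219))[1])
for L in (1.1,1.2):
  bp=np.array([-.071-.016*np.sin(L-.35),0,.064-.016*np.cos(L-.35)])
  for a in(1.7,1.8,1.9,2.0,2.1):
    for y in(-.019,):
        q=bp+.0493*np.array([-np.sin(a),0,np.cos(a)]); q[1]=y; print(L,a,q.round(4),proj('side',case(*q)).round(1),proj('top',case(*q)).round(1))
E
```

```text
lid corners [array([0.0536, 0.1006, 0.112 ]), array([ 0.0531, -0.095 ,  0.112 ]), array([-0.0574, -0.0965,  0.112 ]), array([-0.0549,  0.0994,  0.112 ])]
lid side near [array([-0.0523, -0.1058,  0.112 ]), array([ 0.0524, -0.1028,  0.112 ]), array([-0.0532,  0.096 ,  0.112 ]), array([0.0546, 0.097 , 0.112 ])]
1.0 [-0.119  -0.      0.0332] [array([267.6, 177.9]), array([266.5, 176.5]), array([198. , 214.1]), array([197.3, 215.3])]
1.1 [-0.1218 -0.      0.0381] [array([266.7, 176.7]), array([265.8, 175.1]), array([197.5, 215. ]), array([196.8, 216. ])]
1.2 [-0.1241 -0.      0.0433] [array([266. , 175.4]), array([265.3, 173.8]), array([197. , 215.7]), array([196.3, 216.5])]
1.3 [-0.1259 -0.      0.0488] [array([265.5, 174.1]), array([264.9, 172.4]), array([196.4, 216.3]), array([195.8, 216.8])]
[-0.12747766 -0.01544578  0.03236642] 0.005056366253046119
1.1 1.7 [-0.1308 -0.019   0.0459] [264.2 177.7] [203.4 219.3]
1.1 1.8 [-0.1299 -0.019   0.0411] [264.5 178.9] [203.7 219. ]
1.1 1.9 [-0.1286 -0.019   0.0364] [264.9 180.1] [204.1 218.6]
1.1 2.0 [-0.1267 -0.019   0.0318] [265.5 181.2] [204.5 218. ]
1.1 2.1 [-0.1245 -0.019   0.0274] [266.2 182.3] [205.  217.3]
1.2 1.7 [-0.1319 -0.019   0.0471] [263.9 177.4] [203.2 219.6]
1.2 1.8 [-0.131  -0.019   0.0422] [264.2 178.6] [203.6 219.4]
1.2 1.9 [-0.1297 -0.019   0.0375] [264.6 179.8] [204. 219.]
1.2 2.0 [-0.1278 -0.019   0.0329] [265.2 180.9] [204.4 218.4]
1.2 2.1 [-0.1256 -0.019   0.0286] [265.9 182. ] [204.8 217.7]
```

```bash
python3 - <<'E'
from h import *
f=cv2.imread('pics/side0.png')[:,:,::-1]
crop(f,255,160,295,195,18,'pics/s1.png',5)
E
```

```text
(no output)
```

View pics/s1.png

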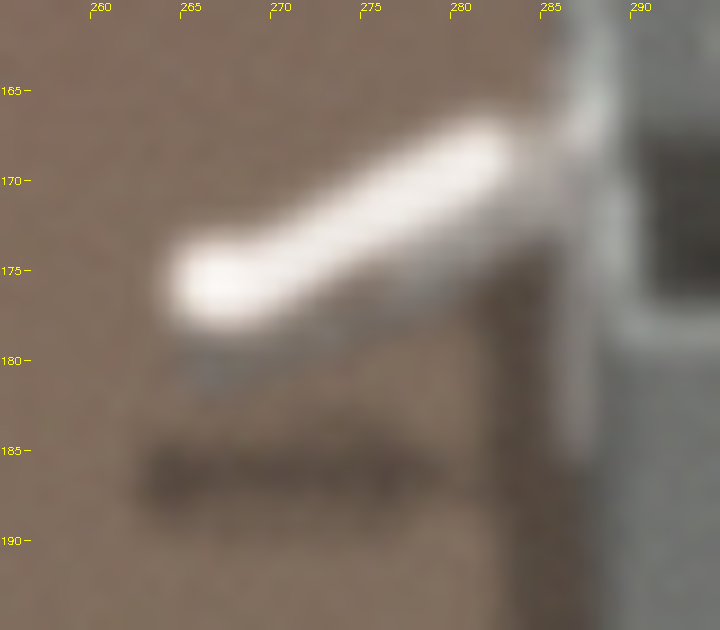

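```bash
python3 - <<'E'
from h import *
def cf(p): d=p-CC; return np.array([d@EX,d@EY,p[2]])
print('seat proj',proj('side',case(-.071,0,.1)),proj('top',case(-.071,0,.1)))
print('keeper corners', [cf(onz('top',*p,.102)).round(4) for p in[(189.7,197.5),(199.8,199)]], 'groove',cf(onz('top',195,192.7,.1)))
print('arms mid',cf(onz('top',190,216,.036)),cf(onz('top',203.5,218,.036)))
go(case(-.1275,.002,.11),down(np.pi/2+YAW))
E
```

```text
seat proj [281.5616401  160.32560553] [196.20270258 193.90019186]
keeper corners [array([-0.0828,  0.0144,  0.102 ]), array([-0.0826, -0.0116,  0.102 ])] groove [-0.06845001  0.00354151  0.1       ]
arms mid [-0.1275605   0.01981974  0.036     ] [-0.12721432 -0.01697616  0.036     ]
pos [ 0.4081 -0.0239  0.155 ] slide [-0.0289, 1.2073, 0.2251] rot [-0.0, 0.0006, -0.0021] rows>= 4.913681886057018 0.04560780450183709
```

>>> drive_tool --series '[{"claw": 0.45, "slide": [-0.02, 0.2, 0], "rot": [0, 0, 0]}, {"claw": 0.45, "slide": [-0.02, 0.4, 0], "rot": [0, 0, 0]}, {"claw": 0.45, "slide": [-0.02, 0.6, 0], "rot": [0, 0, 0]}, {"claw": 0.45, "slide": [-0.02, 0.8, 0], "rot": [0, 0, 0]}, {"claw": 0.45, "slide": [-0.02, 1.0, 0], "rot": [0, 0, 0]}, {"claw": 0.45, "slide": [-0.02, 1.0, 0], "rot": [0, 0, 0]}]' --grip_force 20

```text
clock: 19.25
eef_pos: [0.4446, 0.1801, 0.154]
tcp_rot: [-0.0, 0.077, 0.997, 0.001]
wrist_force: [-0.4, 0.1, -0.6]
grip_width: 0.0619
```

>>> drive_tool --series '[{"claw": 0.45, "slide": [-0.008, 0.205, 0.1], "rot": [0, 0, 0]}, {"claw": 0.45, "slide": [-0.008, 0.205, 0.2], "rot": [0, 0, 0]}, {"claw": 0.45, "slide": [-0.008, 0.205, 0.2], "rot": [0, 0, 0]}]'

```text
clock: 19.55
eef_pos: [0.45, 0.2152, 0.1109]
tcp_rot: [-0.003, 0.08, 0.997, -0.001]
wrist_force: [-0.2, -0.2, 0.4]
grip_width: 0.0619
```

```bash
python3 - <<'E'
from h import *
from bench import arm
s=arm.read_camera('side')['frame']
crop(s,240,110,330,205,7,'pics/u3.png',5)
go(case(-.1275,.0015,.008),down(np.pi/2+YAW));print(arm.state()['grip_width'])
E
```

```text
pos [0.4508 0.2148 0.1127] slide [-0.0189, -0.0064, 0.5233] rot [-0.0007, -0.0013, -0.0004] rows>= 2.094733011871761 0.031672648557427734
0.0617165922959627
```

View pics/u3.png

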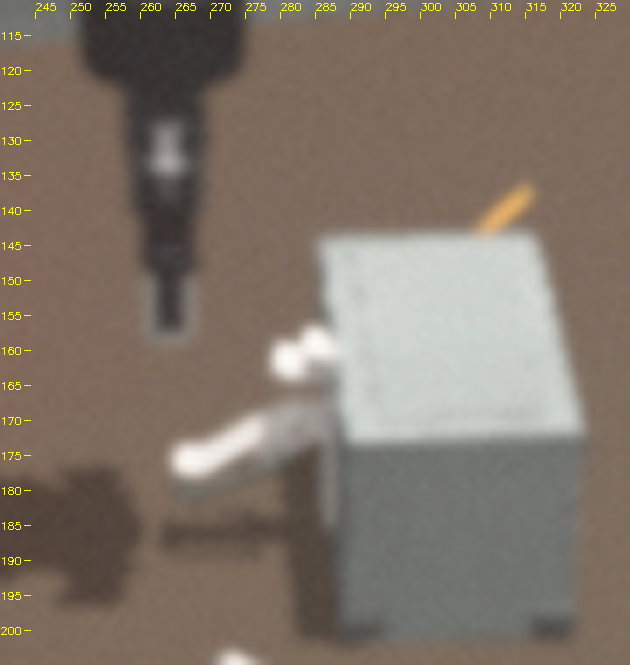

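>>> drive_tool --series '[{"claw": 0.45, "slide": [-0.019, -0.006, 0.2], "rot": [0, 0, 0]}, {"claw": 0.45, "slide": [-0.019, -0.006, 0.4], "rot": [0, 0, 0]}, {"claw": 0.45, "slide": [-0.019, -0.006, 0.5], "rot": [0, 0, 0]}, {"claw": 0.45, "slide": [-0.019, -0.006, 0.54], "rot": [0, 0, 0]}, {"claw": 0.45, "slide": [-0.019, -0.006, 0.54], "rot": [0, 0, 0]}]'

```text
clock: 20.1
eef_pos: [0.4555, 0.2122, 0.0065]
tcp_rot: [-0.0, 0.082, 0.997, -0.0]
wrist_force: [0.2, -0.9, -0.0]
grip_width: 0.0615
```

```bash
python3 - <<'E'
from h import *
from bench import arm
s=arm.read_camera('side')['frame']
crop(s,240,130,310,205,8,'pics/v3.png',5)
st=arm.state();print(st['eef_pos'],st['wrist_force'],st['grip_width'])
E
```

```text
[0.45659684 0.21268728 0.00782564] [ 0.12473914  0.5434222  -0.39275434] 0.06215048809205942
```

View pics/v3.png

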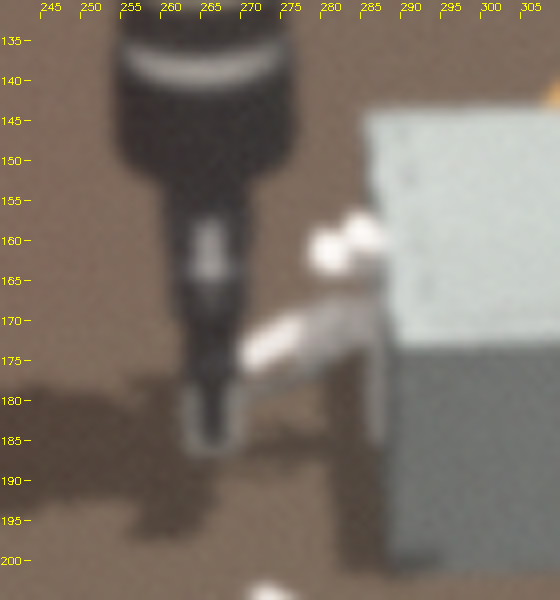

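>>> drive_tool --series '[{"claw": 0.45, "slide": [0, 0, 0.03], "rot": [0, 0, 0]}, {"claw": 0.1, "slide": [0, 0, 0.03], "rot": [0, 0, 0]}, {"claw": -0.3, "slide": [0, 0, 0.03], "rot": [0, 0, 0]}, {"claw": -0.3, "slide": [0, 0, 0.03], "rot": [0, 0, 0]}, {"claw": -0.3, "slide": [0, 0, 0.03], "rot": [0, 0, 0]}, {"claw": -0.3, "slide": [0, 0, 0.03], "rot": [0, 0, 0]}]' --grip_force 20

```text
clock: 20.75
eef_pos: [0.4566, 0.2132, 0.0013]
tcp_rot: [0.001, 0.081, 0.997, 0.0]
wrist_force: [1.6, 1.0, 1.6]
grip_width: 0.0419
```

```bash
python3 - <<'E'
from h import *
from bench import arm
s=arm.read_camera('side')['frame']
crop(s,240,130,310,205,8,'pics/w3.png',5)
st=arm.state();print(st['eef_pos'],st['wrist_force'],st['grip_width'])
def cf(p): d=p-CC; return np.array([d@EX,d@EY,p[2]])
print(cf(st['eef_pos']))
E
```

```text
[0.45663093 0.21314705 0.00131118] [ 1.74243463 -0.2688826   1.23721703] 0.04201939777326221
[-0.12482812  0.0022889   0.00131118]
```

View pics/w3.png

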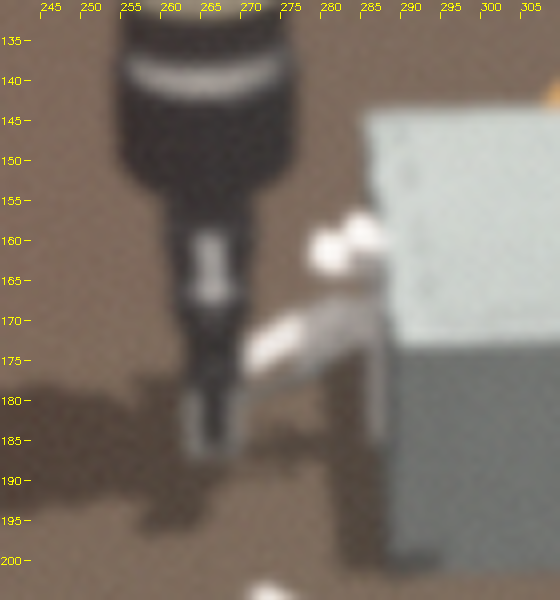

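The bail arms are pinched, with the width at 42 mm. I'll swing the bail up along its arc.

>>> drive_tool --series '[{"claw": -0.3, "slide": [0.012, 0, -0.05], "rot": [0, 0, 0]}, {"claw": -0.3, "slide": [0.022, 0, -0.1], "rot": [0, 0, 0]}, {"claw": -0.3, "slide": [0.012, 0, -0.165], "rot": [0, 0, 0]}, {"claw": -0.3, "slide": [-0.015, 0, -0.232], "rot": [0, 0, 0]}, {"claw": -0.3, "slide": [-0.015, 0, -0.232], "rot": [0, 0, 0]}]'

```text
clock: 21.3
eef_pos: [0.4585, 0.2128, 0.0492]
tcp_rot: [-0.0, 0.081, 0.997, 0.001]
wrist_force: [-2.7, 3.8, -0.4]
grip_width: 0.0419
```

```bash
python3 - <<'E'
from h import *
from bench import arm
s=arm.read_camera('side')['frame']
crop(s,240,120,310,195,8,'pics/x3.png',5)
st=arm.state();print(st['eef_pos'],st['wrist_force'],st['grip_width'])
def cf(p): d=p-CC; return np.array([d@EX,d@EY,p[2]])
print(cf(st['eef_pos']))
E
```

```text
[0.45840583 0.21281255 0.04819775] [-2.09684017  4.22582897  0.50867749] 0.04185659001825705
[-0.1230226   0.00224144  0.04819775]
```

View pics/x3.png

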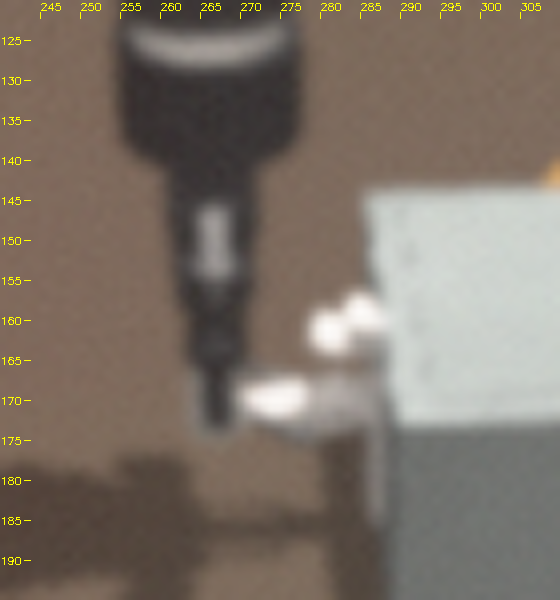

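>>> drive_tool --series '[{"claw": -0.3, "slide": [-0.045, 0, -0.055], "rot": [0, 0, 0]}, {"claw": -0.3, "slide": [-0.09, 0, -0.095], "rot": [0, 0, 0]}, {"claw": -0.3, "slide": [-0.13, 0, -0.13], "rot": [0, 0, 0]}, {"claw": -0.3, "slide": [-0.155, 0, -0.15], "rot": [0, 0, 0]}, {"claw": -0.3, "slide": [-0.155, 0, -0.15], "rot": [0, 0, 0]}]'

```text
clock: 21.85
eef_pos: [0.4893, 0.2074, 0.0767]
tcp_rot: [-0.0, 0.081, 0.997, 0.0]
wrist_force: [-1.0, 4.3, -1.5]
grip_width: 0.0417
```

```bash
python3 - <<'E'
from h import *
from bench import arm
s=arm.read_camera('side')['frame']
t=arm.read_camera('top')['frame']
crop(s,250,110,310,190,8,'pics/y3.png',5)
crop(t,160,160,240,230,6,'pics/y4.png',5)
st=arm.state();print(st['eef_pos'],st['wrist_force'],st['grip_width'])
def cf(p): d=p-CC; return np.array([d@EX,d@EY,p[2]])
print(cf(st['eef_pos']))
E
```

```text
[0.48914025 0.20746801 0.07674862] [-0.73965682  4.55846183 -1.30001098] 0.04195100494534024
[-0.09182927  0.00186171  0.07674862]
```

View pics/y3.png

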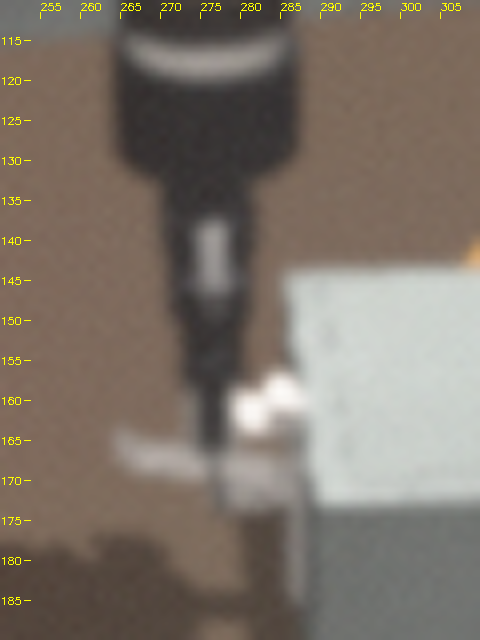

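View pics/y4.png

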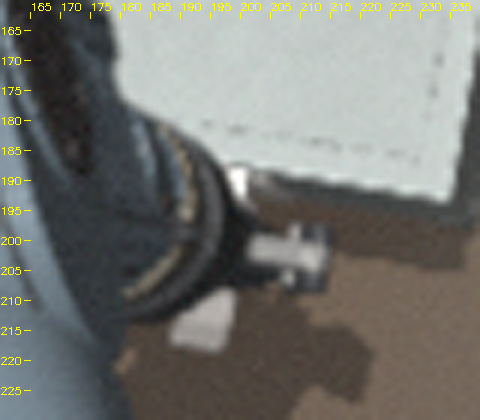

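```bash
python3 - <<'E'
from h import *
for L in(1.6,1.7,1.8,1.9):
    t=[-.071-.057*np.sin(L),0,.064-.057*np.cos(L)]; o=[t[0]-.007*np.cos(L),0,t[2]+.007*np.sin(L)]
    bp=np.array([-.071-.016*np.sin(L-.35),.064-.016*np.cos(L-.35)])
    print(L,[proj('side',case(*q)).round(1) for q in(t,o)],proj('top',case(*o)).round(1),bp, [round(np.linalg.norm(np.array([x,z])-bp),4) for x,z in((-.0945,.1087),(-.0918,.1087),(-.089,.1087))])
# tri tip
print(tri((264.5,165),(191.5,217.5)))
E
```

```text
1.6 [array([264.8, 169.8]), array([264.8, 168. ])] [194.6 216.5] [-0.08618375  0.05895484] [np.float64(0.0504), np.float64(0.0501), np.float64(0.0498)]
1.7 [array([264.9, 168.3]), array([265.1, 166.5])] [194.2 215.9] [-0.08661157  0.06049589] [np.float64(0.0488), np.float64(0.0485), np.float64(0.0483)]
1.8 [array([265.1, 166.8]), array([265.6, 165.1])] [193.9 215.2] [-0.08688341  0.06207196] [np.float64(0.0472), np.float64(0.0469), np.float64(0.0467)]
1.9 [array([265.6, 165.4]), array([266.2, 163.7])] [193.6 214.2] [-0.08699654  0.06366728] [np.float64(0.0457), np.float64(0.0453), np.float64(0.0451)]
(array([0.45198626, 0.21735248, 0.08086715]), np.float64(0.0033687745438688594))
```

>>> drive_tool --series '[{"claw": -0.3, "slide": [-0.035, 0, 0], "rot": [0, 0, 0]}, {"claw": -0.3, "slide": [-0.07, 0, 0], "rot": [0, 0, 0]}, {"claw": -0.3, "slide": [-0.1, 0, 0], "rot": [0, 0, 0]}, {"claw": -0.3, "slide": [-0.1, 0, 0], "rot": [0, 0, 0]}]'

```text
clock: 22.35
eef_pos: [0.5084, 0.2043, 0.0764]
tcp_rot: [-0.001, 0.081, 0.997, 0.0]
wrist_force: [-1.6, 4.6, -1.5]
grip_width: 0.0418
```

```bash
python3 - <<'E'
from h import *
from bench import arm
s=arm.read_camera('side')['frame']
crop(s,255,130,305,190,11,'pics/z3.png',5)
st=arm.state();print(st['eef_pos'],st['wrist_force'],st['grip_width'])
def cf(p): d=p-CC; return np.array([d@EX,d@EY,p[2]])
print(cf(st['eef_pos']))
E
```

```text
[0.50831679 0.20425142 0.07648523] [-1.30661368  4.4775383  -1.97671989] 0.041895881887403584
[-0.0723852   0.00174139  0.07648523]
```

View pics/z3.png

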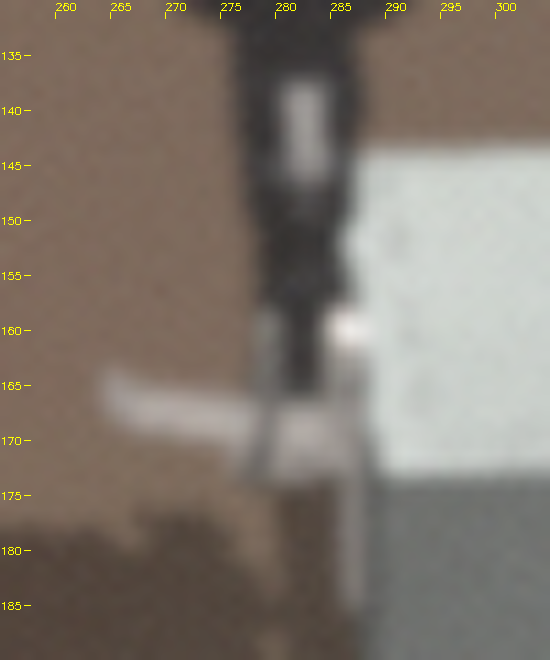

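>>> drive_tool --series '[{"claw": -0.3, "slide": [0, 0, 0.015], "rot": [0, 0, 0]}, {"claw": -0.3, "slide": [0, 0, 0.03], "rot": [0, 0, 0]}, {"claw": -0.3, "slide": [0, 0, 0.04], "rot": [0, 0, 0]}, {"claw": -0.3, "slide": [0, 0, 0.04], "rot": [0, 0, 0]}]'

```text
clock: 22.8
eef_pos: [0.5106, 0.2039, 0.0699]
tcp_rot: [0.002, 0.081, 0.997, 0.0]
wrist_force: [1.3, 3.4, 1.9]
grip_width: 0.0417
```

```bash
python3 - <<'E'
from h import *
from bench import arm
s=arm.read_camera('side')['frame']
crop(s,255,130,305,190,11,'pics/aa3.png',5)
st=arm.state();print(st['eef_pos'],st['wrist_force'],st['grip_width'])
def cf(p): d=p-CC; return np.array([d@EX,d@EY,p[2]])
print(cf(st['eef_pos']))
E
```

```text
[0.51061349 0.20393464 0.06995515] [1.03804132 3.44869685 1.87510081] 0.04202015200254247
[-0.07006736  0.00179455  0.06995515]
```

View pics/aa3.png

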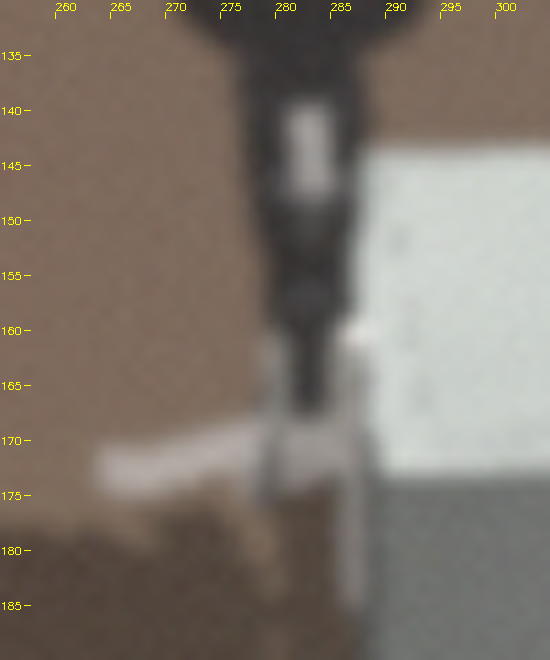

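>>> drive_tool --series '[{"claw": -0.3, "slide": [0, 0, 0.01], "rot": [0, 0, 0]}, {"claw": -0.3, "slide": [0, 0, 0.02], "rot": [0, 0, 0]}, {"claw": -0.3, "slide": [0, 0, 0.02], "rot": [0, 0, 0]}]'

```text
clock: 23.15
eef_pos: [0.5115, 0.2038, 0.067]
tcp_rot: [0.003, 0.082, 0.997, 0.0]
wrist_force: [3.2, 2.4, 5.7]
grip_width: 0.0419
```

>>> drive_tool --series '[{"claw": -0.3, "slide": [0, 0, 0.01], "rot": [0, 0, 0]}, {"claw": -0.3, "slide": [0, 0, 0.01], "rot": [0, 0, 0]}]'

```text
clock: 23.35
eef_pos: [0.5116, 0.2039, 0.0668]
tcp_rot: [0.003, 0.082, 0.997, 0.0]
wrist_force: [-0.1, 1.6, 13.3]
grip_width: 0.0419
```

```bash
python3 - <<'E'
from h import *
from bench import arm
s=arm.read_camera('side')['frame']
crop(s,255,130,305,190,11,'pics/ab3.png',5)
st=arm.state();print(st['eef_pos'],st['wrist_force'],st['grip_width'])
def cf(p): d=p-CC; return np.array([d@EX,d@EY,p[2]])
print(cf(st['eef_pos']))
for L in(1.0,1.1,1.2,1.3,1.4):
    t=[-.071-.057*np.sin(L),0,.064-.057*np.cos(L)]; o=[t[0]-.007*np.cos(L),0,t[2]+.007*np.sin(L)]
    print(L,[proj('side',case(*q)).round(1) for q in(t,o)])
E
```

```text
[0.51161815 0.20384183 0.06681908] [-0.26792875  1.50131174 13.2465241 ] 0.04173425160523977
[-0.06906075  0.00186299  0.06681908]
1.0 [array([267.6, 177.9]), array([266.5, 176.5])]
1.1 [array([266.7, 176.7]), array([265.8, 175.1])]
1.2 [array([266. , 175.4]), array([265.3, 173.8])]
1.3 [array([265.5, 174.1]), array([264.9, 172.4])]
1.4 [array([265.1, 172.7]), array([264.7, 170.9])]
```

View pics/ab3.png

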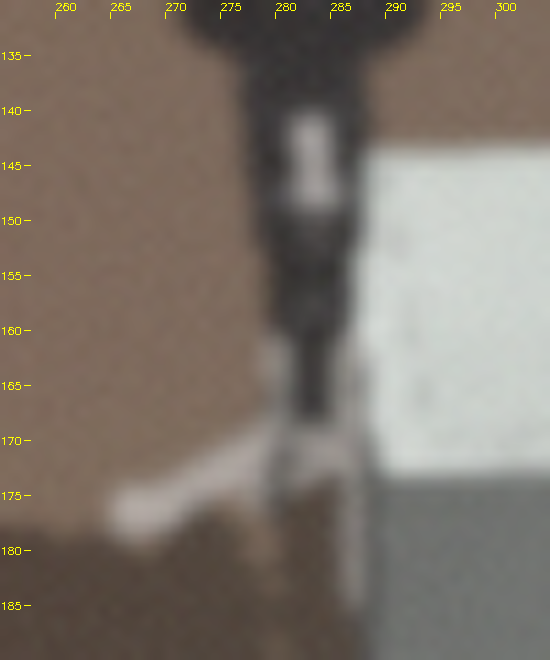

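The lever is at about 1.08 rad, with its tip at (266.5,176.5). That is the slack hooked angle, and the bar has bottomed with 13 N pushing back. I'll release and check.

>>> drive_tool --series '[{"claw": 0, "slide": [0, 0, -0.005], "rot": [0, 0, 0]}, {"claw": 0.35, "slide": [0, 0, -0.005], "rot": [0, 0, 0]}, {"claw": 0.45, "slide": [0, 0, -0.005], "rot": [0, 0, 0]}, {"claw": 0.45, "slide": [0, 0, -0.1], "rot": [0, 0, 0]}, {"claw": 0.45, "slide": [0, 0, -0.3], "rot": [0, 0, 0]}, {"claw": 0.45, "slide": [0, 0, -0.5], "rot": [0, 0, 0]}, {"claw": 0.45, "slide": [0.3, 0, -0.5], "rot": [0, 0, 0]}, {"claw": 0.45, "slide": [0.6, 0, -0.5], "rot": [0, 0, 0]}, {"claw": 0, "slide": [0.8, -0.2, -0.5], "rot": [0, 0, 0]}, {"claw": -1, "slide": [0.8, -0.4, -0.5], "rot": [0, 0, 0]}]'

```text
clock: 24.4
eef_pos: [0.3364, 0.156, 0.1613]
tcp_rot: [-0.002, 0.078, 0.997, -0.001]
wrist_force: [1.4, -1.7, 0.7]
grip_width: 0.0336
```

```bash
python3 - <<'E'
from h import *
from bench import arm
s=arm.read_camera('side')['frame'];t=arm.read_camera('top')['frame']
crop(s,255,140,305,195,9,'pics/ac3.png',5)
crop(t,170,175,225,230,8,'pics/ac4.png',5)
cv2.imwrite('pics/ac.png',np.hstack([cv2.imread('pics/ac3.png')[:440,:400],cv2.imread('pics/ac4.png')[:440,:400]]))
st=arm.state();print(st['eef_pos'],st['wrist_force'],st['q'])
print('bar',proj('side',case(-.071,-.019,.1)),proj('top',case(-.071,-.019,.1)),proj('top',case(-.071,.021,.1)))
E
```

```text
[0.33531163 0.15205012 0.16063144] [0.40319665 0.36898842 0.35631558] [ 0.24570637 -0.36525673 -0.37987176  1.56354393 -0.00298537  0.41068736]
bar [281.90347325 163.08770987] [203.56131882 195.05594927] [188.07356447 192.6234149 ]
```

View pics/ac.png

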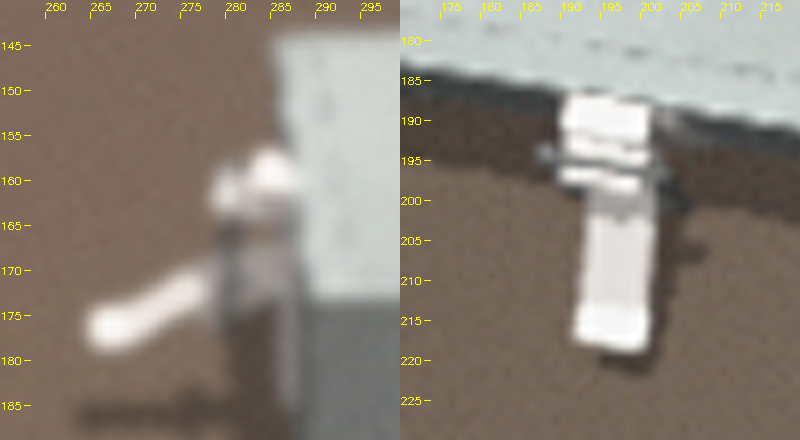

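The bail bar lies across the keeper at (195,195) in the top view, and the lever is at about 1.1 rad, hooked. Next I'll tilt the tool forward to push the lever.

```bash
python3 - <<'E'
from h import *
go(case(-.17,.0015,.10),down(np.pi/2+YAW,.9))
go(case(-.17,.0015,.10),down(np.pi/2+YAW,0))
E
```

```text
pos [0.3353 0.1521 0.1606] slide [-0.324, 0.3976, 0.2991] rot [-0.0024, -0.2883, -0.0007] rows>= 2.375018602582425 6.040414915116624
pos [0.3353 0.1521 0.1606] slide [-0.324, 0.3976, 0.2991] rot [-0.0018, -0.0018, -0.0016] rows>= 2.375018602582425 0.06250717666579844
```

>>> drive_tool --series '[{"claw": -1, "slide": [0, 0.1, 0], "rot": [0, -0.045, 0]}, {"claw": -1, "slide": [0, 0.2, 0], "rot": [0, -0.09, 0]}, {"claw": -1, "slide": [0, 0.3, 0], "rot": [0, -0.135, 0]}, {"claw": -1, "slide": [0, 0.4, 0], "rot": [0, -0.18, 0]}, {"claw": -1, "slide": [-0.1, 0.4, 0.1], "rot": [0, -0.225, 0]}, {"claw": -1, "slide": [-0.2, 0.4, 0.2], "rot": [0, -0.27, 0]}, {"claw": -1, "slide": [-0.3, 0.4, 0.3], "rot": [0, -0.288, 0]}, {"claw": -1, "slide": [-0.3, 0.4, 0.3], "rot": [0, -0.288, 0]}]'

```text
clock: 25.3
eef_pos: [0.408, 0.2201, 0.0911]
tcp_rot: [0.431, 0.07, 0.899, -0.042]
wrist_force: [-0.7, -0.8, -1.7]
grip_width: -0.0002
```

```bash
python3 - <<'E'
from h import *
from bench import arm
s=arm.read_camera('side')['frame'];t=arm.read_camera('top')['frame']
crop(s,215,120,305,200,8,'pics/ad3.png',5)
st=arm.state();p=st['eef_pos'];Z=q2R(st['tcp_rot'])[:,2];print(p,st['wrist_force'],Z)
print('A',proj('side',p-.0126*Z),'B',proj('side',p+.014*Z+[0,0,.0266]))
E
```

```text
[0.41188087 0.22372775 0.10095987] [ 0.88286825 -0.31325069  0.64090871] [ 0.77374414 -0.13017196 -0.61998005]
A [248.68943451 158.16885751] B [254.84569446 155.3200737 ]
```

View pics/ad3.png

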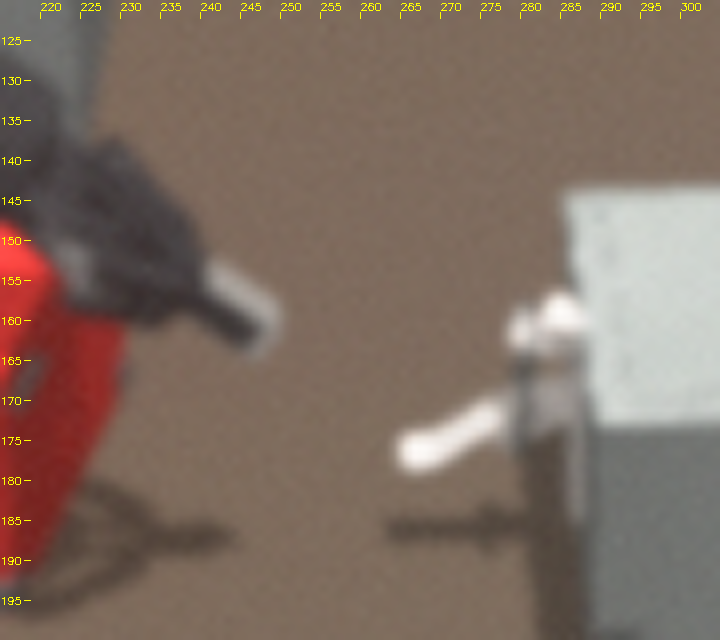

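```bash
python3 - <<'E'
from h import *
for e in[(-.125,.067),(-.1065,.0433),(-.101,.0314),(-.092,.0206),(-.0864,.0164),(-.0758,.0114),(-.073,.011)]: go(case(e[0],.0015,e[1]),down(np.pi/2+YAW,.9))
E
```

```text
pos [0.4119 0.2237 0.101 ] slide [-0.0084, -0.019, 0.2846] rot [-0.0017, 0.0007, 0.0002] rows>= 1.1415621776082097 0.037741197725808896
pos [0.4119 0.2237 0.101 ] slide [0.0272, -0.0183, 0.4307] rot [-0.0017, 0.0007, 0.0002] rows>= 1.7276763317249335 0.037741197725808896
pos [0.4119 0.2237 0.101 ] slide [0.0569, -0.0179, 0.4891] rot [-0.0017, 0.0007, 0.0002] rows>= 1.9710346578925029 0.037741197725808896
pos [0.4119 0.2237 0.101 ] slide [0.0713, -0.0176, 0.5579] rot [-0.0017, 0.0007, 0.0002] rows>= 2.2509588005399896 0.037741197725808896
pos [0.4119 0.2237 0.101 ] slide [0.0704, -0.0174, 0.5929] rot [-0.0017, 0.0007, 0.0002] rows>= 2.389344309661774 0.037741197725808896
pos [0.4119 0.2237 0.101 ] slide [0.0572, -0.0171, 0.65] rot [-0.0017, 0.0007, 0.0002] rows>= 2.610928665224703 0.037741197725808896
pos [0.4119 0.2237 0.101 ] slide [0.0501, -0.017, 0.6622] rot [-0.0017, 0.0007, 0.0002] rows>= 2.657323169565714 0.037741197725808896
```

>>> drive_tool --series '[{"claw": -1, "slide": [-0.008, -0.018, 0.15], "rot": [0, 0, 0]}, {"claw": -1, "slide": [-0.008, -0.018, 0.28], "rot": [0, 0, 0]}, {"claw": -1, "slide": [0.01, -0.018, 0.35], "rot": [0, 0, 0]}, {"claw": -1, "slide": [0.027, -0.018, 0.41], "rot": [0, 0, 0]}, {"claw": -1, "slide": [0.027, -0.018, 0.41], "rot": [0, 0, 0]}]'

```text
clock: 25.9
eef_pos: [0.4745, 0.2116, 0.0502]
tcp_rot: [0.436, 0.075, 0.896, -0.036]
wrist_force: [-0.9, 0.7, -0.1]
grip_width: 0.0003
```

```bash
python3 - <<'E'
from h import *
from bench import arm
s=arm.read_camera('side')['frame']
crop(s,225,130,305,200,9,'pics/ae3.png',5)
st=arm.state();print(st['eef_pos'],st['wrist_force'])
for e in[(-.1065,.0433),(-.101,.0314),(-.092,.0206),(-.0864,.0164),(-.0758,.0114),(-.073,.011)]: go(case(e[0],.0015,e[1]),down(np.pi/2+YAW,.9))
E
```

```text
[0.4743175  0.21191803 0.05076085] [ 0.94899821  0.18925798 -0.73893221]
pos [0.4743 0.2119 0.0508] slide [0.0272, -0.012, 0.0257] rot [-0.0009, 0.002, -0.0014] rows>= 0.15728147094678785 0.05382016107889603
pos [0.4743 0.2119 0.0508] slide [0.0571, -0.012, 0.084] rot [-0.0009, 0.002, -0.0014] rows>= 0.4092237774373016 0.05382016107889603
pos [0.4743 0.2119 0.0508] slide [0.0719, -0.0119, 0.1528] rot [-0.0009, 0.002, -0.0014] rows>= 0.6769297141611879 0.05382016107889603
pos [0.4743 0.2119 0.0508] slide [0.0711, -0.0118, 0.1877] rot [-0.0009, 0.002, -0.0014] rows>= 0.8044522040178714 0.05382016107889603
pos [0.4743 0.2119 0.0508] slide [0.0581, -0.0116, 0.2449] rot [-0.0009, 0.002, -0.0014] rows>= 1.00780675204653 0.05382016107889603
pos [0.4743 0.2119 0.0508] slide [0.0511, -0.0115, 0.2571] rot [-0.0009, 0.002, -0.0014] rows>= 1.0496391966929417 0.05382016107889603
```

View pics/ae3.png

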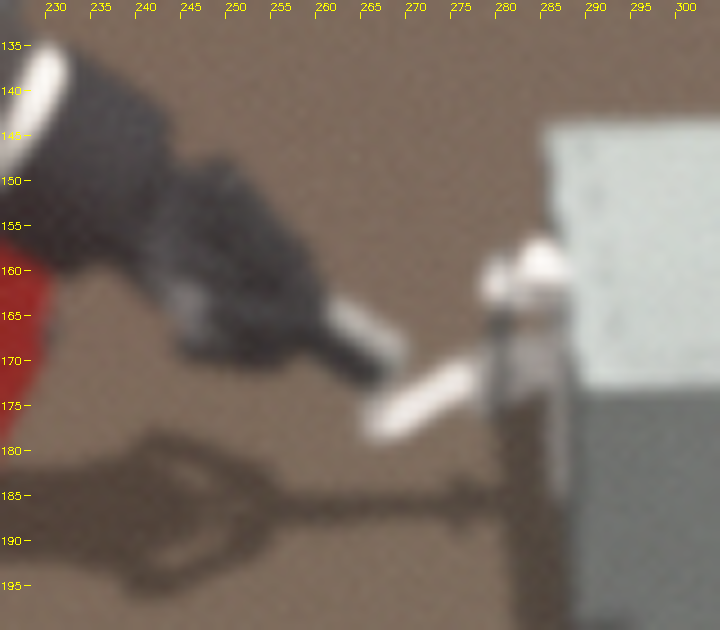

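The fingertip is just above the lever's end at (267,172). I'll press along the lever's arc.

>>> drive_tool --series '[{"claw": -1, "slide": [0.027, -0.012, 0.026], "rot": [0, 0, 0]}, {"claw": -1, "slide": [0.042, -0.012, 0.055], "rot": [0, 0, 0]}, {"claw": -1, "slide": [0.057, -0.012, 0.084], "rot": [0, 0, 0]}, {"claw": -1, "slide": [0.065, -0.012, 0.12], "rot": [0, 0, 0]}, {"claw": -1, "slide": [0.07, -0.012, 0.15], "rot": [0, 0, 0]}, {"claw": -1, "slide": [0.07, -0.012, 0.15], "rot": [0, 0, 0]}]'

```text
clock: 26.55
eef_pos: [0.4875, 0.2067, 0.0184]
tcp_rot: [0.436, 0.073, 0.896, -0.035]
wrist_force: [0.0, 1.0, 3.2]
grip_width: 0.0
```

```bash
python3 - <<'E'
from h import *
from bench import arm
s=arm.read_camera('side')['frame']
crop(s,225,130,305,200,9,'pics/af3.png',5)
st=arm.state();print(st['eef_pos'],st['wrist_force'])
for e in[(-.0864,.0164),(-.0758,.0114),(-.073,.011)]: go(case(e[0],.0015,e[1]),down(np.pi/2+YAW,.9))
E
```

```text
[0.48710926 0.20670371 0.01827799] [ 0.52862701 -0.77350609  2.46834525]
pos [0.4871 0.2067 0.0183] slide [-0.0152, 0.0037, 0.0345] rot [-0.0007, 0.0014, -0.0006] rows>= 0.1516751530837308 0.034689643587046015
pos [0.4871 0.2067 0.0183] slide [-0.0283, 0.0038, 0.0916] rot [-0.0007, 0.0014, -0.0006] rows>= 0.38402042110008233 0.034689643587046015
pos [0.4871 0.2067 0.0183] slide [-0.0354, 0.0039, 0.1039] rot [-0.0007, 0.0014, -0.0006] rows>= 0.4393139430887783 0.034689643587046015
```

View pics/af3.png

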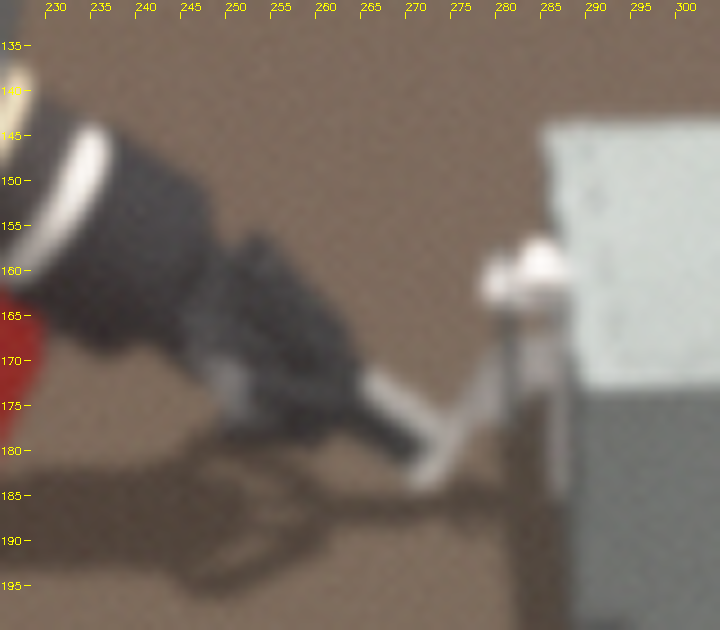

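Lever at about 0.6 rad, moving as expected. I'll continue past centre.

>>> drive_tool --series '[{"claw": -1, "slide": [-0.015, 0.004, 0.035], "rot": [0, 0, 0]}, {"claw": -1, "slide": [-0.021, 0.004, 0.065], "rot": [0, 0, 0]}, {"claw": -1, "slide": [-0.028, 0.004, 0.092], "rot": [0, 0, 0]}, {"claw": -1, "slide": [-0.035, 0.004, 0.104], "rot": [0, 0, 0]}, {"claw": -1, "slide": [-0.035, 0.004, 0.104], "rot": [0, 0, 0]}]'

```text
clock: 27.1
eef_pos: [0.5075, 0.2036, 0.0105]
tcp_rot: [0.435, 0.073, 0.897, -0.036]
wrist_force: [-0.4, 0.4, -0.0]
grip_width: -0.0001
```

```bash
python3 - <<'E'
from h import *
from bench import arm
s=arm.read_camera('side')['frame']
crop(s,225,130,305,200,9,'pics/ag3.png',5)
st=arm.state();print(st['eef_pos'],st['wrist_force'])
for e in[(-.073,.011),(-.07,.011)]: go(case(e[0],.0015,e[1]),down(np.pi/2+YAW,.9))
E
```

```text
[0.50743962 0.20380196 0.01076164] [ 0.44771293 -0.34507282  0.66291578]
pos [0.5074 0.2038 0.0108] slide [-0.0015, 0.0017, -0.0] rot [-0.0009, 0.0013, -0.0005] rows>= 0.009079265934194404 0.03525683147163203
pos [0.5074 0.2038 0.0108] slide [-0.0108, 0.0018, 0.0118] rot [-0.0009, 0.0013, -0.0005] rows>= 0.06413563006657422 0.03525683147163203
```

View pics/ag3.png

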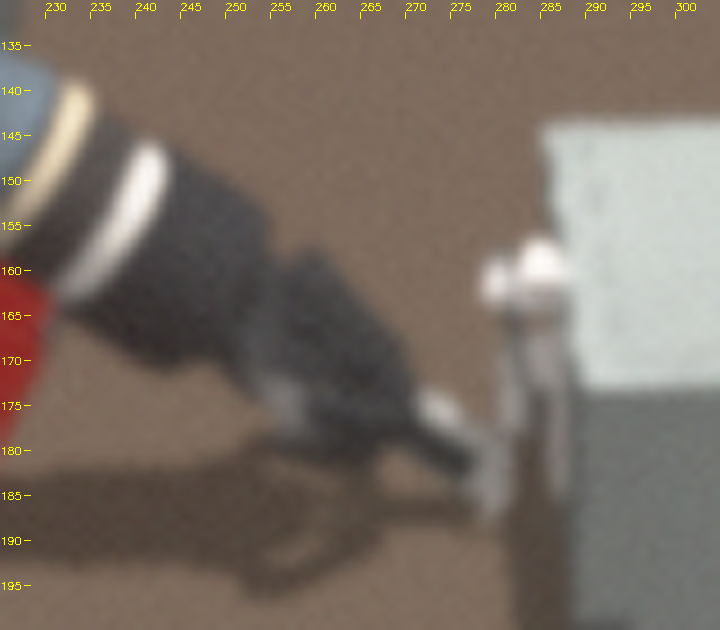

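The lever appears snapped home, running near-vertical from (279,185) to (281,168). I'll push a few mm more along case x to confirm it has stopped.

>>> drive_tool --series '[{"claw": -1, "slide": [-0.012, 0, 0.012], "rot": [0, 0, 0]}, {"claw": -1, "slide": [-0.02, 0, 0.02], "rot": [0, 0, 0]}, {"claw": -1, "slide": [-0.02, 0, 0.02], "rot": [0, 0, 0]}]'

```text
clock: 27.45
eef_pos: [0.5091, 0.2038, 0.0099]
tcp_rot: [0.434, 0.07, 0.898, -0.037]
wrist_force: [-54.7, 1.2, 31.4]
grip_width: 0.0004
```

Firm stop, so the lever is home. Backing off now.

>>> drive_tool --series '[{"claw": -1, "slide": [0, 0, -0.1], "rot": [0, 0, 0]}, {"claw": -1, "slide": [0, 0, -0.3], "rot": [0, 0, 0]}, {"claw": -1, "slide": [0, -0.1, -0.5], "rot": [0, 0, 0]}, {"claw": -1, "slide": [0, -0.3, -0.7], "rot": [0, 0, 0]}, {"claw": -1, "slide": [0, -0.5, -0.7], "rot": [0, 0, 0]}, {"claw": -1, "slide": [0, -0.7, -0.7], "rot": [0, 0, 0]}, {"claw": -1, "slide": [0, -0.7, -0.7], "rot": [0, 0, 0]}]'

```text
clock: 28.15
eef_pos: [0.4211, 0.1397, 0.0618]
tcp_rot: [0.434, 0.081, 0.896, -0.052]
wrist_force: [0.4, 0.1, 0.4]
grip_width: -0.0001
```

```bash
python3 - <<'E'
from h import *
from bench import arm
s=arm.read_camera('side')['frame'];t=arm.read_camera('top')['frame']
crop(s,255,140,335,210,9,'pics/ah3.png',5)
crop(t,140,130,250,230,7,'pics/ah4.png',5)
st=arm.state();print(st['eef_pos'],st['wrist_force'])
cv2.imwrite('pics/full.png',t[:,:,::-1])
for L in(0,.1,.35):
    t=[-.071-.057*np.sin(L),0,.064-.057*np.cos(L)]; o=[t[0]-.007*np.cos(L),0,t[2]+.007*np.sin(L)]
    print(L,[proj(n,case(*q)).round(1) for n in('side','top') for q in(t,o)])
print('bar',proj('side',case(-.071,-.019,.1)),proj('top',case(-.071,-.019,.1)),proj('top',case(-.071,.021,.1)))
E
```

```text
[0.42122323 0.13962511 0.06223316] [ 0.51340247 -0.70690905 -0.29879559]
0 [array([281.6, 184. ]), array([279.6, 184. ]), array([202.7, 197.5]), array([202.3, 200. ])]
0.1 [array([279.9, 184. ]), array([277.9, 183.8]), array([202.3, 199.5]), array([201.9, 202. ])]
0.35 [array([275.9, 183.3]), array([274. , 182.8]), array([201.3, 204.4]), array([200.7, 206.7])]
bar [281.90347325 163.08770987] [203.56131882 195.05594927] [188.07356447 192.6234149 ]
```

View pics/ah3.png

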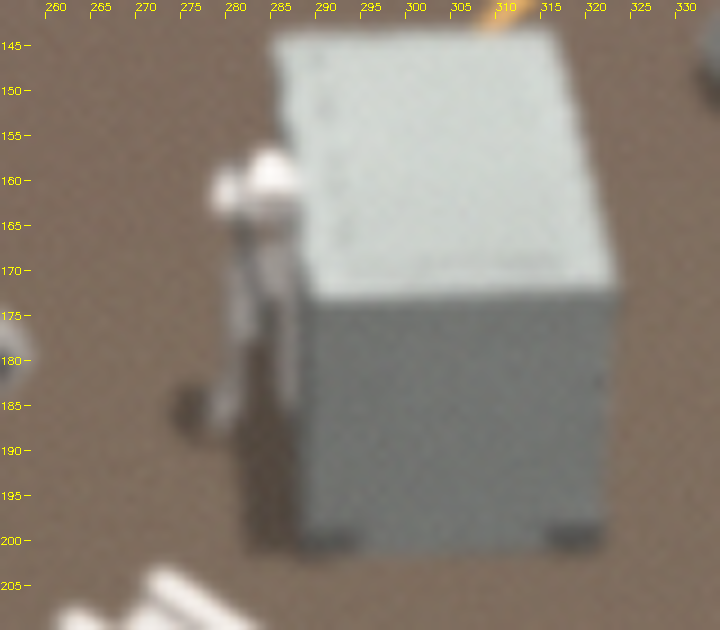

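View pics/ah4.png

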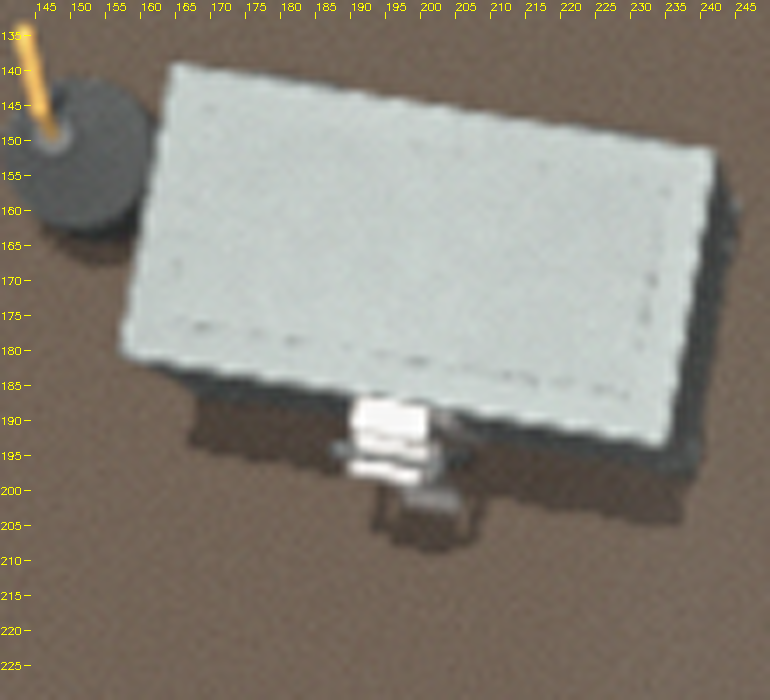

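View pics/full.png

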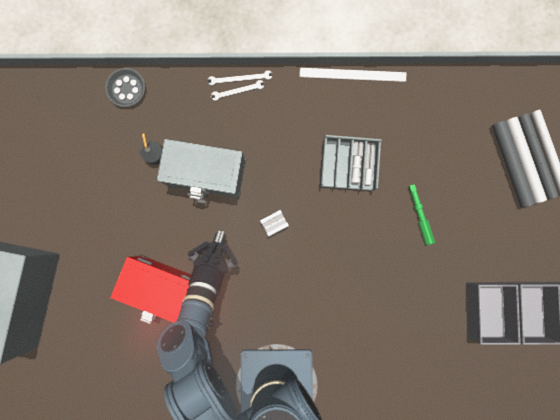

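The lever lies flat, with its flared end at (279,186) in the side view and (202,200) in the top view, matching 0 rad. The bar is in the keeper groove, the lid is flat, and the bystanders are where they were. The forearm overlaps the red case in the top view, so I'll raise the arm clear before handing in.

```bash
python3 - <<'E'
from h import *
go([.40,.08,.20])
E
```

```text
pos [0.4212 0.1396 0.0622] slide [-0.5075, -0.3278, -0.4578] rot [0.0, 0.0, 0.0] rows>= 3.0321795232516036 0.0
```

>>> drive_tool --series '[{"claw": -1, "slide": [-0.12, -0.08, -0.11], "rot": [0, 0, 0]}, {"claw": -1, "slide": [-0.25, -0.16, -0.23], "rot": [0, 0, 0]}, {"claw": -1, "slide": [-0.37, -0.24, -0.34], "rot": [0, 0, 0]}, {"claw": -1, "slide": [-0.5, -0.33, -0.46], "rot": [0, 0, 0]}, {"claw": -1, "slide": [-0.5, -0.33, -0.46], "rot": [0, 0, 0]}, {"claw": -1, "slide": [-0.5, -0.33, -0.46], "rot": [0, 0, 0]}]'

```text
clock: 28.85
eef_pos: [0.4253, 0.1187, 0.2061]
tcp_rot: [0.422, 0.092, 0.899, -0.069]
wrist_force: [-0.3, 1.3, -0.2]
grip_width: 0.0002
```

```bash
python3 - <<'E'
from h import *
from bench import arm
st=arm.state();print(st['eef_pos'],st['wrist_force'],st['clock'])
s=arm.read_camera('side')['frame']
cv2.imwrite('pics/end.png',s[:,:,::-1])
E
```

```text
[0.42525194 0.11871936 0.20608758] [-0.32866842  1.30753711 -0.20415199] 28.85
```

View pics/end.png

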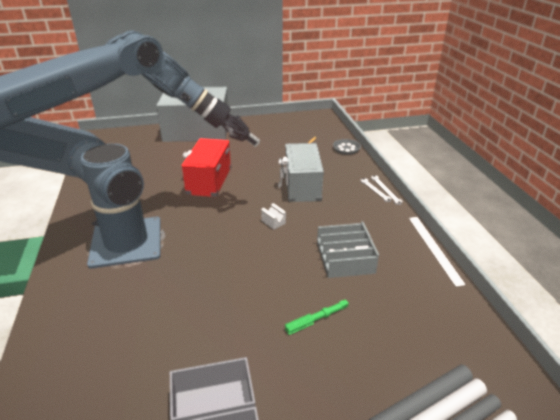

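The arm is clear of everything, the case is shut at (303,172) and latched. Handing in.

```bash
python3 -c "
from bench import arm
print(arm.close_job())"
```

```text
the job is handed in; nothing more can be done
None
```

The reamer is back in its case, with the lid shut, the bail hooked and the latch lever pressed home. I handed the job in at about 29 s.

**What I did:** I drew the reamer out of the tray by its shank and set it on the bench. Then I gripped it at the neck and laid it in the V rests. I swung the lid over from behind and pressed it down. Pinching the bail arms, I lifted the bar over the keeper's lip into the groove. Finally I pressed the lever down past centre with a tilted fingertip.

**Last checks:**
- **Reamer:** it was within about 4 mm along and 1 mm across the rests point, measured just before the lid closed. It cannot be seen now the lid is shut.
- **Lid:** it pushed back at 21 N with no further movement, and both views show it flat.
- **Bail:** the bar shows in the keeper's groove. After hooking it measured about 4 mm toward the lip (limit 5 mm), so this is the tightest margin. I did not measure it again after latching.
- **Lever:** its end is where 0 rad predicts in both views, and it met a firm stop.
- **Surroundings:** the oiler, V-block, drill, mill, red case and green look-alike look where they were, and the arm is clear of everything.

**What disagreed:**
- **Fingertip position:** the fingertips sat about 27 mm farther back along the tool than stated, so my first grasp closed on air above the reamer. I corrected for this from the pictures.
- **Pushing force:** the last push on the lever reached about 63 N at the wrist (limit 120 N). It was made with the fingertips, not the gripper's body, so the 40 N limit on the body should not apply.

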